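# Start the mount screw square

### The arm

A 6-joint arm with a two-finger parallel gripper is mounted at the origin on the work surface; the furniture and walls round the work are solid. World frame = base frame: x ahead of the robot, y to its left, z up, the work surface at z = 0. Lengths are in m, angles in rad, forces in N, time in s.
With the tool pointing down it reaches from about 0.325 to 0.875 m from the base axis. Payload 4.4 kg.
Tool frame: the origin (TCP) lies at the very end of the fingers, on their centre line; the grasp point (between the pads) lies 19 mm behind it; z points along the fingers, y is the line along which they close (so a half turn about z gives the same grasp; the last joint's range is limited). The gripper opens to 85 mm and grips with 20 to 120 N. Pads are 22 mm wide; open, the fingers measure 114 mm over their backs; the gripper's body (76 mm by 85 mm) begins 54 mm behind the grasp point. The pads swing forward as they close: fully open they stand 13 mm farther back than shut.
Start: joints at [-1.442, 0.207, 1.542, -0, 1.393, -0.15], TCP at [0.158, -0.553, 0.231] pointing down, gripper open.
Joint ranges: [-2.73, 2.73], [-0.86, 2.22], [0.23, 2.46], [-1.11, 4.25], [0.08, 2.63], [-2.82, 2.82]. Speed limits (rad/s): [2.79, 2.79, 3.14, 3.14, 3.14, 3.14].

### API

Orientations are given as a 3x3 rotation matrix whose columns are the frame's x, y, z axes.
In Python, from workcell import monitor, cams, env gives the robot as it stands.
- The arm moves only by the tool step_arm, never from a script. Its argument "deltas" is a list that holds one entry, the list of rows, each a list of 7 numbers: the shift along the tool's x, y, z in m, then the turn, a rotation vector about the tool's x, y, z in units of 6 degrees (1.0 is 6 degrees), then the opening, from 0 (shut) to 1 (fully open). In form: [[[x, y, z, rx, ry, rz, jaw], ...]]. A call has 1 to 5 rows; each row is the pose to reach, as a shift and turn from the pose commanded when the call began, along the tool's axes at that moment; what a row does not reach only later rows make up. A row lasts 1/12 s, in which the tool goes at most 41.7 mm and 7.16 degrees, less where a joint would pass 70% of its speed; a pose out of reach is approached as far as the arm can. A call with a gripper value outside its range is refused whole. The fingers move at their own pace and stop on an object; the grip force is fixed at half the most. Time passes only in rows, so rows that repeat a pose let the fingers close. It gives the time, the measured TCP pose, the force, the opening and the grip force at its end, in the units of the state.
- monitor.state(): the state, without advancing time (a new reading comes with each control period).
- cams.snapshot(name): name is "side" or "top"; returns a dict with "img" (480x640x3 uint8, red, green, blue), "z_map" (480x640 float32, m along the optical axis (not along the pixel's ray), 0 where there is no reading), "mtx" (3x3 intrinsics, pixels), "pose" (4x4, takes a point from camera to world coordinates). Camera axes: x right, y down, z forward; pixel columns grow to the right and rows downward; lengths in m; the calibration is good to about 2 mm. A picture is of the moment at which its call begins.
- env.close_job(): hands the job in; it is judged then, once.
The state is a dict: "clock": time; "joint_positions": joint angles; "qd": joint speeds; "tau": joint torques, N m; "tcp_pos": TCP position; "ee_rot": TCP orientation; "ft_force": force on the tool from outside, world axes, zero at the start; "wrist_torque": the same for the moment, N m; "opening": finger opening in m; "finger_force": force on a finger pad.
Only numpy, scipy, OpenCV 4.12 (cv2) and the standard library are available. Lean on these libraries where they do the work, as an engineer would, in place of code of your own. Each camera call takes 0.05 s, during which the arm holds its last target. There are 200 camera calls.

### The job

The fossil tooth's mount has two square-headed lag screws; the one nearer the wooden tool block is only finger-set and stands crooked. Take the orange square-socket key from the block, seat it fully over that screw's head, bring key and screw upright, square to the plinth, before the first turn, then start the screw with about half a turn clockwise (seen from above) - not more, it is tightened later. Leave the screw square and stand the key back in its bore; press and pull only gently (under 25 N on the screw and mount), never touch the tooth, and do not push the resin jar aside.

Things in the scene. Friction and masses are not known exactly. Their poses are not given: they have to be found in the camera images.
- plinth: fixed dark wood display plinth, 130 x 320 x 22 mm; origin under its centre, x across, y along its length, z up. The tooth lies on it between two iron clips (foot 3 mm thick, top of the clip 34 mm above the wood, its outer face 23 mm from the pilot hole). The screw of the +y clip is already home; that of the -y clip is the crooked one.
- pilot (a point): centre of the crooked screw's pilot hole, on the upper face of the clip's foot, 25 mm above the table. A square screw stands on the vertical through this point. The finger-set screw rocks about a point 3 mm below this  a sideways push of about 4 to 5 N at the head moves it, and it stays where it is left.
- screw_top (a point): centre of the top of the crooked screw's head, 32 mm above the point it rocks about. z: the screw's axis (leaning 7 to 9 degrees at the start, outwards from the tooth). x, y do NOT turn with the screw. Head square, 14 mm across flats, 10 mm high, its underside 19 mm above the foot. Which way its flats face is random and not measured: find it by feel.
- screw_turn (a joint): turn of that screw in rad, 0 at the start, growing clockwise seen from above (driving it in, 4 mm a turn). It resists with about 0.08 N m. Wanted: about half a turn (2.0 to 4.5 rad).
- key: loose square-socket hand key, 131 mm long, 0.13 to 0.21 kg, standing upright in the tool block. Origin at the centre of the socket's mouth (lower end), z up along it. Steel socket 31 mm across, 26 mm long, then a thin shank, then an orange handle 26 x 26 mm square from 58 to 128 mm above the mouth; its faces are parallel to the key's x and y and to the socket's flats.
- key_mouth (a point): centre of the key's mouth (= its origin). Socket: square, 16 mm across flats, 12 mm deep, with a 1.5 mm 45-degree lead-in. It drops over the head only where the flats agree within about 8 degrees (every 90 degrees); out of step it rides on the head, mouth at most 3 mm below its top. Fully seated, the mouth is 12 mm below screw_top.
- bore (a point): centre of the upper rim of the key's round bore in the fixed light-wood tool block (62 x 90 x 36 mm high); bore 37 mm across (3 mm chamfer), 28 mm deep, blind: the key stands with its mouth 28 mm below this point, any way round. A spare screw stands in the block 44 mm from it, reaching 22 mm above the block.
- tooth: big brittle fossil tooth, 114 x 196 mm, fixed on the plinth, its top 83 mm above the table; origin under its centre.
- jar: loose jar of resin with a white lid, 62 mm across, 79 mm high; origin under its centre. Jar and tool block may have swapped places.

How it is judged:
On the way, in this order (a step that is already met when the one before it is completed fails the run):
1. key seated on the crooked screw (mouth 8.5 mm or more below its top), key within 5 and screw within 6 degrees of square to the plinth, screw turned less than 0.5 rad (z of key_mouth in the frame of screw_top below -0.0085 m and horizontal distance between key_mouth and screw_top below 0.006 m and angle between the z axis of key and the z axis of plinth, either way round below 0.087 rad and angle between the z axis of screw_top and the z axis of plinth, either way round below 0.105 rad and value of joint screw_turn between -0.5 and 0.5 rad), for 0.2 s.
2. the screw has been turned clockwise by 2 rad or more with the key seated on it (value of joint screw_turn above 2 rad and z of key_mouth in the frame of screw_top below -0.0075 m), for 0.1 s.
At the end, for the whole second after the job is handed in: the screw has been turned clockwise by about half a turn (2.0 to 4.5 rad) and stands within 6 degrees of square to the plinth; the key stands upright and still at the bottom of its bore in the tool block, within 5 mm of its centre (value of joint screw_turn between 2 and 4.5 rad and angle between the z axis of screw_top and the z axis of plinth, either way round below 0.105 rad and horizontal distance between key_mouth and bore below 0.005 m and z of key_mouth in the frame of bore below -0.024 m and angle between key's own z axis and vertical below 0.1 rad and linear speed of key below 0.02 m/s); the robot touches nothing.
It fails at once if the screw is turned on (past 0.5 rad, faster than 0.2 rad/s) while it leans more than 6 degrees (value of joint screw_turn above 0.5 rad and velocity of joint screw_turn above 0.2 rad/s and not (angle between the z axis of screw_top and the z axis of plinth, either way round below 0.105 rad)).
It fails at once if the screw is backed out by more than a quarter turn (value of joint screw_turn below -1.57 rad).
It fails at once if the key or the robot presses on the screw or mount with more than 25 N (contact force between any of key, the arm, the fingers and plinth above 25 N).
It fails at once if the tooth is touched (contact force between tooth and anything else above 1 N).
It fails at once if the resin jar is pushed by more than 20 mm (distance of jar from where it was at the start of the episode above 0.02 m).
It also fails if it takes over 72 s, if anything falls off the work surface, if the arm or the gripper's body presses on something with over 40 N, if the wrist force passes 120 N, or if a joint passes its speed limit or range.

## Working session

There is one attempt and no reset: what is moved stays moved. The work goes in short steps, Python scripts to look and compute and a tool call to move; the robot and the scene stay as the last step left them, time stands still between calls to the robot, and variables do not carry over. Pictures are saved under pics/ and viewed, at most 12 in all, crops included, and the job is handed in when it is done.

Besides the shell and the picture viewer there is one more tool, called after "Emit:" as name(argument=value, ...) on one line, values as JSON. step_arm: Moves the arm, as the interface text tells. Its arguments: {"type":"object","properties":{"deltas":{"type":"array","items":{"type":"array","items":{"type":"array","items":{"type":"number"}}}}},"required":["deltas"]}

```bash
mkdir -p pics; python3 - <<'E'
from workcell import monitor,cams,env
import cv2,numpy as np
s=monitor.state()
print({k:np.round(v,3).tolist() for k,v in s.items()})
for n in("top","side"):
    c=cams.snapshot(n);cv2.imwrite(f"pics/{n}0.png",c["img"][:,:,::-1]);np.savez(f"{n}0.npz",**c)
    print(n,c["mtx"].tolist(),np.round(c["pose"],3).tolist())
E
```

```text
{'clock': 0.0, 'joint_positions': [-1.442, 0.207, 1.543, -0.0, 1.393, -0.151], 'qd': [0.001, -0.001, -0.0, 0.0, 0.0, 0.001], 'tau': [-0.001, -38.304, -29.16, -0.0, 0.01, -0.0], 'tcp_pos': [0.158, -0.552, 0.23], 'ee_rot': [[0.961, 0.275, -0.0], [0.275, -0.961, 0.002], [0.0, -0.002, -1.0]], 'ft_force': [0.012, -0.392, -0.201], 'wrist_torque': [-0.0, 0.021, -0.076], 'finger_force': 0.0, 'opening': 0.085}
top [[437.2419473675605, 0.0, 317.8263864591538], [0.0, 437.2419473675605, 238.92775079869352], [0.0, 0.0, 1.0]] [[-0.022, -0.991, 0.133, 0.356], [-0.999, 0.019, -0.028, -0.058], [0.025, -0.134, -0.991, 0.893], [0.0, 0.0, 0.0, 1.0]]
side [[459.32719970233626, 0.0, 316.7554924343957], [0.0, 459.32719970233626, 231.75642214616875], [0.0, 0.0, 1.0]] [[0.964, -0.188, 0.19, 0.338], [-0.267, -0.628, 0.731, -0.675], [-0.018, -0.755, -0.656, 0.625], [0.0, 0.0, 0.0, 1.0]]
```

View pics/top0.png

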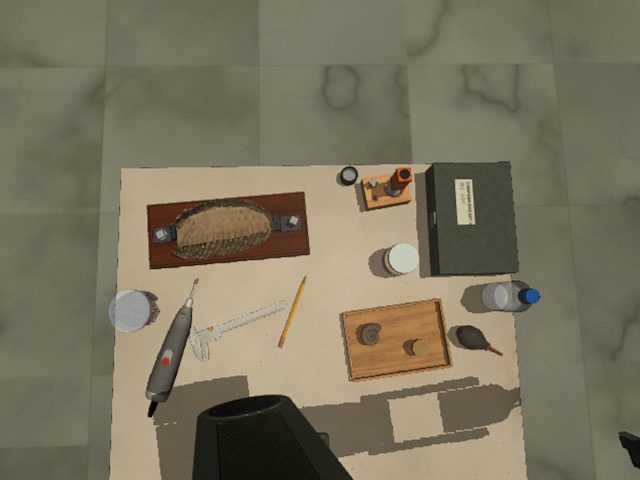

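View pics/side0.png

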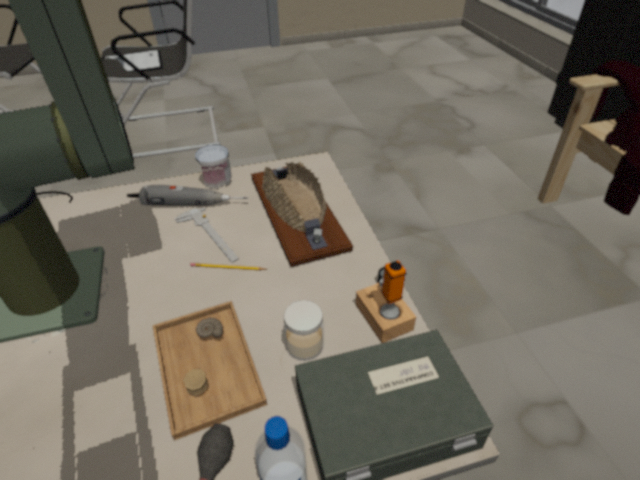

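```bash
cat >h.py <<'E'
import cv2,numpy as np
def cloud(c):
    z=c["z_map"];v,u=np.indices(z.shape);K=c["mtx"]
    p=np.stack([(u-K[0,2])/K[0,0]*z,(v-K[1,2])/K[1,1]*z,z],-1)
    return p@c["pose"][:3,:3].T+c["pose"][:3,3]
def ray(c,u,v,h):
    K=c["mtx"];d=c["pose"][:3,:3]@np.array([(u-K[0,2])/K[0,0],(v-K[1,2])/K[1,1],1]);o=c["pose"][:3,3]
    return o+d*(h-o[2])/d[2]
def proj(c,p):
    q=c["pose"][:3,:3].T@(np.asarray(p)-c["pose"][:3,3]);q=c["mtx"]@q;return q[:2]/q[2]
E
python3 - <<'E'
from h import *
np.set_printoptions(precision=4,suppress=True)
ims=[]
for n,boxes in(("top",[(340,150,420,210),(275,195,315,250)]),("side",[(350,250,420,345),(290,205,345,265)])):
    c=dict(np.load(n+"0.npz"));P=cloud(c);h=cv2.cvtColor(c["img"],cv2.COLOR_RGB2HSV);z=P[...,2]
    print(n,"table z med",np.median(z[(z>-.02)&(z<.02)]))
    org=(h[...,1]>200)&(h[...,0]<16)&(h[...,2]>120)&(z>.05)&(z<.16)
    q=P[org];print("orange",org.sum(),q.min(0),q.max(0))
    t=q[q[:,2]>q[:,2].max()-.008];print(" top",t.mean(0),cv2.minAreaRect((t[:,:2]*1000).astype(np.float32)))
    zt=.022
    m=(abs(z-zt)<.006)&(P[...,1]>-.08)&(P[...,0]>.3)&(P[...,1]<.45)&(h[...,2]<130)&(h[...,1]>100)
    k,l,st,_=cv2.connectedComponentsWithStats(m.astype(np.uint8));i=1+np.argmax(st[1:,4])
    m=cv2.morphologyEx((l==i).astype(np.uint8),cv2.MORPH_OPEN,np.ones((3,3)))>0
    q=P[m];print("plinth",cv2.minAreaRect((q[:,:2]*1000).astype(np.float32)),st[i])
    m=(abs(z-.036)<.006)&(P[...,0]>.4)&(P[...,1]<-.05)&(P[...,1]>-.35)&(h[...,1]>90)&(h[...,0]<25)
    k,l,st,_=cv2.connectedComponentsWithStats(m.astype(np.uint8))
    for i in range(1,k):
        if st[i,4]>60:
            q=P[l==i];print("wood36",st[i],cv2.minAreaRect((q[:,:2]*1000).astype(np.float32)))
    m=(abs(z-.079)<.006)&(h[...,1]<60)&(P[...,1]<-.05)&(P[...,1]>-.3)&(P[...,0]>.3);q=P[m];print("lid",m.sum(),cv2.minAreaRect((q[:,:2]*1000).astype(np.float32)))
    for b in boxes:
        r=c["img"][b[1]:b[3],b[0]:b[2]];s=min(400/r.shape[1],300/r.shape[0]);r=cv2.resize(r,None,fx=s,fy=s,interpolation=cv2.INTER_CUBIC)
        o=np.zeros((300,400,3),np.uint8);o[:r.shape[0],:r.shape[1]]=r;ims.append(o);print(b,s)
cv2.imwrite("pics/crops.png",np.vstack([np.hstack(ims[:2]),np.hstack(ims[2:])])[:,:,::-1])
E
```

```text
top table z med -0.00028433171473052354
orange 89 [ 0.5606 -0.2488  0.131 ] [ 0.5842 -0.2244  0.1395]
 top [ 0.5711 -0.2354  0.1348] ((572.528564453125, -236.3950653076172), (23.590330123901367, 23.62273406982422), 3.8840508460998535)
plinth ((497.5447998046875, 98.59113311767578), (128.67311096191406, 318.8455810546875), 4.151679039001465) [ 147  192  163   77 4976]
wood36 [362 173  50  35 846] ((571.3974609375, -222.767822265625), (62.52722930908203, 90.48209381103516), 8.965051651000977)
lid 731 ((428.19183349609375, -241.05581665039062), (56.16695785522461, 57.39447784423828), 38.67201232910156)
(340, 150, 420, 210) 5.0
(275, 195, 315, 250) 5.454545454545454
side table z med -0.00048284430596445826
orange 312 [ 0.5581 -0.2522  0.0751] [ 0.5819 -0.2301  0.1379]
 top [ 0.5651 -0.2438  0.1335] ((569.3419799804688, -240.48016357421875), (21.635162353515625, 22.537405014038086), 10.29487419128418)
plinth ((494.2051086425781, 91.65280151367188), (127.59159088134766, 310.17108154296875), 4.2230448722839355) [ 252  172  100   90 2175]
wood36 [ 357  283   59   49 1046] ((568.22607421875, -224.62339782714844), (62.441768646240234, 90.80331420898438), 9.412616729736328)
lid 983 ((425.46722412109375, -242.44619750976562), (58.66456604003906, 55.82633972167969), 74.16468811035156)
(350, 250, 420, 345) 3.1578947368421053
(290, 205, 345, 265) 5.0
```

View pics/crops.png

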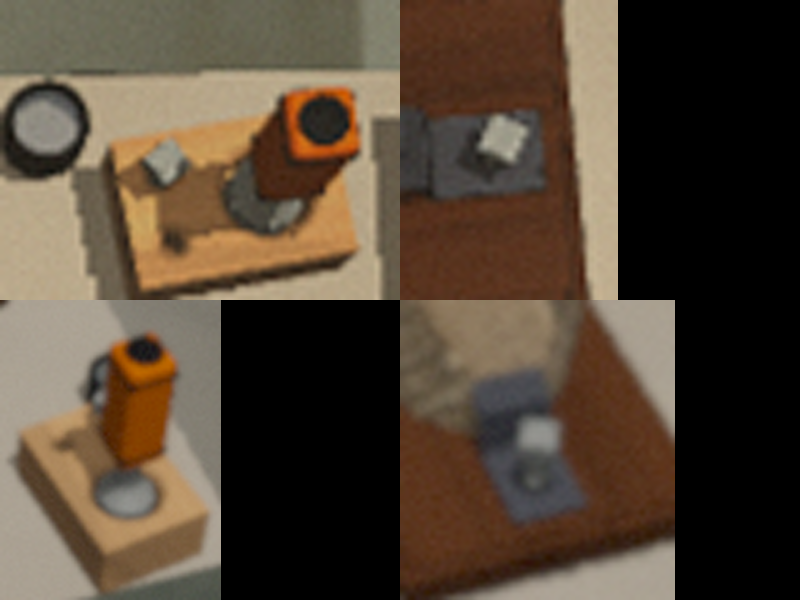

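```bash
python3 - <<'E'
from h import *
np.set_printoptions(precision=4,suppress=True)
T=dict(np.load("top0.npz"));S=dict(np.load("side0.npz"))
def tri(a,b):
    A=[];B=[]
    for c,(u,v) in((T,a),(S,b)):
        o=c["pose"][:3,3];d=ray(c,u,v,0)-o;d/=np.linalg.norm(d);M=np.eye(3)-np.outer(d,d);A.append(M);B.append(M@o)
    return np.linalg.lstsq(np.vstack(A),np.hstack(B),rcond=None)[0]
pl=lambda c,h,m:None
# head top: brightest blob
hs=[]
for c,b in((T,(284,210,305,232)),(S,(308,222,330,246))):
    g=c["img"][b[1]:b[3],b[0]:b[2]].astype(int);m=((g.min(-1)>150)).astype(np.uint8)
    k,l,st,ce=cv2.connectedComponentsWithStats(m)
    i=1+np.argmax(st[1:,4]);pt=ce[i]+b[:2];hs.append(pt);ys,xs=np.where(l==i)
    pts=np.array([ray(c,x+b[0],y+b[1],.0537)[:2] for x,y in zip(xs,ys)])*1000
    print("head px",pt,st[i],"world",ray(c,*pt,.0537),cv2.minAreaRect(pts.astype(np.float32)))
print("tri head",tri(*hs))
print("tri jar-less key top",tri((404,173.5),(350+145/3.158,250+48/3.158)))
for c,q in((T,[(433,118),(541,112),(545,187),(437,200)]),):
    print("foot",np.array([ray(c,275+(x-400)/5.4545,195+y/5.4545,.025) for x,y in q]))
q=[(483,447),(553,420),(585,502),(515,522)]
print("foot side",np.array([ray(S,290+(x-400)/5,205+(y-300)/5,.025) for x,y in q]))
print("screw base side",ray(S,290+135/5,205+187/5,.026))
# plinth corners by colour, plane z=.022
for n,c in(("T",T),("S",S)):
    h=cv2.cvtColor(c["img"],cv2.COLOR_RGB2HSV);P=cloud(c)
    m=(abs(P[...,2]-.022)<.005)&(P[...,1]>-.08)&(P[...,0]>.4)&(P[...,1]<.3)
    k,l,st,_=cv2.connectedComponentsWithStats(m.astype(np.uint8));i=1+np.argmax(st[1:,4]);ys,xs=np.where(l==i)
    w=np.array([ray(c,x,y,.022)[:2] for x,y in zip(xs,ys)])*1000
    print(n,"plinth",cv2.minAreaRect(w.astype(np.float32)))
    # bore: greyish/ dark disc: ray key top & lid
    m=(h[...,1]>200)&(h[...,0]<16)&(P[...,2]>.13)&(P[...,2]<.16)
    print("key top rect",cv2.minAreaRect(np.array([ray(c,x,y,.139)[:2]*1000 for y,x in zip(*np.where(m))],np.float32)) )
E
```

```text
head px [293. 217.] [9 7 1 1 1] world [ 0.513  -0.0344  0.0537] ((512.9564819335938, -34.42838668823242), (0.0, 0.0), 0.0)Traceback (most recent call last):
  File "<stdin>", line 15, in <module>
    return _wrapfunc(a, 'argmax', axis=axis, out=out, **kwds)
    return bound(*args, **kwds)
ValueError: attempt to get argmax of an empty sequence
```

```bash
cat > m.py <<'E'
from h import *
np.set_printoptions(precision=4,suppress=True)
T=dict(np.load("top0.npz"));S=dict(np.load("side0.npz"))
def tri(a,b):
    A=[];B=[]
    for c,(u,v) in((T,a),(S,b)):
        o=c["pose"][:3,3];d=ray(c,u,v,0)-o;d/=np.linalg.norm(d);M=np.eye(3)-np.outer(d,d);A.append(M);B.append(M@o)
    return np.linalg.lstsq(np.vstack(A),np.hstack(B),rcond=None)[0]
hs=[]
for c,b in((T,(284,210,305,232)),(S,(308,222,330,246))):
    g=c["img"][b[1]:b[3],b[0]:b[2]].min(-1);t=(float(g.max())+float(np.median(g)))/2;m=(g>t).astype(np.uint8)
    k,l,st,ce=cv2.connectedComponentsWithStats(m)
    i=1+np.argmax(st[1:,4]);pt=ce[i]+b[:2];hs.append(pt);ys,xs=np.where(l==i)
    pts=np.array([ray(c,x+b[0],y+b[1],.0537)[:2] for x,y in zip(xs,ys)])*1000
    print(t,"head px",pt,st[i],"world",ray(c,*pt,.0537),cv2.minAreaRect(pts.astype(np.float32)))
print("tri head",tri(*hs))
print("tri key top",tri((404,173.5),(350+145/3.158,250+48/3.158)))
for c,q in((T,[(433,118),(541,112),(545,187),(437,200)]),):
    print("foot",np.array([ray(c,275+(x-400)/5.4545,195+y/5.4545,.025) for x,y in q]))
q=[(483,447),(553,420),(585,502),(515,522)]
print("foot side",np.array([ray(S,290+(x-400)/5,205+(y-300)/5,.025) for x,y in q]))
print("screw base side",ray(S,290+135/5,205+187/5,.026))
for n,c in(("T",T),("S",S)):
    h=cv2.cvtColor(c["img"],cv2.COLOR_RGB2HSV);P=cloud(c)
    m=(h[...,1]>200)&(h[...,0]<16)&(P[...,2]>.13)&(P[...,2]<.16)
    print("key top rect",cv2.minAreaRect(np.array([ray(c,x,y,.139)[:2]*1000 for y,x in zip(*np.where(m))],np.float32)) )
    m=(abs(P[...,2]-.036)<.006)&(P[...,0]>.5)&(P[...,1]<-.14)&(P[...,1]>-.35)&(h[...,1]>90)&(h[...,0]<25)
    m=cv2.morphologyEx(m.astype(np.uint8),cv2.MORPH_OPEN,np.ones((2,2)))
    w=np.array([ray(c,x,y,.036)[:2]*1000 for y,x in zip(*np.where(m))],np.float32);print("block",cv2.minAreaRect(w))
E
python3 m.py
```

```text
100.5 head px [293.52 219.74] [ 6  6  8  9 50] world [ 0.5075 -0.0354  0.0537] ((507.5215148925781, -35.529510498046875), (14.100542068481445, 13.523697853088379), 66.8935546875)
103.0 head px [317.4186 231.4651] [ 6  7  8  6 43] world [ 0.5052 -0.0379  0.0537] ((505.3005676269531, -38.01386260986328), (14.486173629760742, 13.426529884338379), 73.34076690673828)
tri head [ 0.5069 -0.0352  0.0513]
tri key top [ 0.5733 -0.2367  0.1353]
foot [[ 0.5195 -0.0096  0.025 ]
 [ 0.521  -0.0495  0.025 ]
 [ 0.493  -0.0504  0.025 ]
 [ 0.4889 -0.0107  0.025 ]]
foot side [[ 0.4907 -0.0083  0.025 ]
 [ 0.5217 -0.0005  0.025 ]
 [ 0.5203 -0.0507  0.025 ]
 [ 0.4915 -0.0538  0.025 ]]
screw base side [ 0.5039 -0.038   0.026 ]
key top rect ((570.725830078125, -235.3915557861328), (24.03768539428711, 23.963050842285156), 5.062752723693848)
block ((568.7930297851562, -224.23699951171875), (62.745872497558594, 90.66344451904297), 9.020309448242188)
key top rect ((566.6416625976562, -245.97288513183594), (24.176124572753906, 24.361339569091797), 7.178463459014893)
block ((567.8252563476562, -229.0029296875), (63.4764289855957, 92.09398651123047), 9.606245040893555)
```

```bash
cat > d.py <<'E'
import sys,numpy as np
from scipy.spatial.transform import Rotation as R
from workcell import monitor
np.set_printoptions(precision=4,suppress=True)
def toolR(yaw,lean=(0,0)):
    "tool down at yaw deg, then tilted by small world rotation vector lean (deg)"
    y=np.radians(yaw);c,s=np.cos(y),np.sin(y)
    return R.from_rotvec(np.radians([*lean,0])).as_matrix()@np.array([[c,s,0],[s,-c,0],[0,0,-1]])
def delta(p,Rt,p0=None,R0=None):
    st=monitor.state();p0=st["tcp_pos"] if p0 is None else p0;R0=st["ee_rot"] if R0 is None else R0
    R0=np.array(R0);return np.r_[R0.T@(np.array(p)-p0),R.from_matrix(R0.T@Rt).as_rotvec()/np.radians(6)]
def show():
    s=monitor.state();r=np.array(s["ee_rot"])
    print("t",s["clock"],"tcp",np.array(s["tcp_pos"]),"yaw",np.degrees(np.arctan2(r[1,0],r[0,0])),"z",r[:,2],"F",np.array(s["ft_force"]),"M",np.array(s["wrist_torque"]),"open",s["opening"],"grip",s["finger_force"],"q",np.array(s["joint_positions"]))
E
python3 - <<'E'
from d import *; from h import *
print(delta([.572,-.2385,.22],toolR(96)))
P=cloud(dict(np.load("top0.npz")))
print("case z",np.nanmax(P[180:270,430:510,2]),P[190,440],P[190,500])
E
```

```text
[  0.4842  -0.1876   0.0108  -0.0141  -0.0162 -13.3382]
case z 0.8926668557763813 [ 0.5593 -0.3224  0.0651] [ 0.5579 -0.4418  0.0632]
```

Emit:
step_arm(deltas=[[[0.032,-0.0125,0.002,0,0,0,1],[0.065,-0.025,0.003,0,0,0,1],[0.097,-0.0375,0.003,0,0,0,1],[0.13,-0.05,0.003,0,0,0,1],[0.16,-0.062,0.003,0,0,0,1]]])

```text
clock: 0.52
tcp_pos: [0.2961, -0.4475, 0.2277]
ee_rot: [[0.961, 0.275, -0.0], [0.275, -0.961, 0.001], [0.0, -0.001, -1.0]]
ft_force: [-0.5, -0.9, 0.6]
opening: 0.0853
finger_force: 0.0
```

Emit:
step_arm(deltas=[[[0.032,-0.0125,0.002,0,0,0,1],[0.065,-0.025,0.003,0,0,0,1],[0.097,-0.0375,0.003,0,0,0,1],[0.13,-0.05,0.003,0,0,0,1],[0.16,-0.062,0.003,0,0,0,1]]])

```text
clock: 0.93
tcp_pos: [0.4329, -0.3438, 0.2247]
ee_rot: [[0.961, 0.276, -0.0], [0.276, -0.961, 0.001], [-0.0, -0.001, -1.0]]
ft_force: [0.6, -0.5, 0.8]
opening: 0.0853
finger_force: 0.0
```

Emit:
step_arm(deltas=[[[0.032,-0.0125,0.002,0,0,0,1],[0.065,-0.025,0.003,0,0,0,1],[0.097,-0.0375,0.003,0,0,0,1],[0.13,-0.05,0.003,0,0,0,1],[0.16,-0.062,0.003,0,0,0,1]]])

```text
clock: 1.35
tcp_pos: [0.5696, -0.2402, 0.2216]
ee_rot: [[0.961, 0.276, -0.001], [0.276, -0.961, 0.001], [-0.001, -0.001, -1.0]]
ft_force: [0.1, -0.4, 0.3]
opening: 0.0852
finger_force: 0.0
```

Emit:
step_arm(deltas=[[[0,0,0,0,0,-1,1],[0,0,0,0,0,-2,1],[0,0,0,0,0,-3,1],[0,0,0,0,0,-4,1],[0,0,0,0,0,-5,1]]])

```text
clock: 1.77
tcp_pos: [0.5682, -0.2414, 0.2214]
ee_rot: [[0.691, 0.723, -0.001], [0.723, -0.691, 0.001], [-0.0, -0.002, -1.0]]
ft_force: [-0.8, -0.1, -0.5]
opening: 0.0852
finger_force: 0.0
```

Emit:
step_arm(deltas=[[[0,0,0,0,0,-1,1],[0,0,0,0,0,-2,1],[0,0,0,0,0,-3,1],[0,0,0,0,0,-4,1],[0,0,0,0,0,-5,1]]])

```text
clock: 2.18
tcp_pos: [0.5681, -0.2416, 0.2215]
ee_rot: [[0.237, 0.971, -0.001], [0.971, -0.237, 0.001], [0.0, -0.001, -1.0]]
ft_force: [-0.4, -0.2, -0.2]
opening: 0.0856
finger_force: 0.0
```

Emit:
step_arm(deltas=[[[0,0,0,0,0,-1,1],[0,0,0,0,0,-2,1],[0,0,0,0,0,-3,1],[0,0,0,0,0,-3.3,1],[0,0,0,0,0,-3.3,1]]])

```text
clock: 2.6
tcp_pos: [0.5681, -0.2417, 0.2215]
ee_rot: [[-0.101, 0.995, -0.001], [0.995, 0.101, 0.001], [0.001, -0.001, -1.0]]
ft_force: [0.3, 0.8, 1.4]
opening: 0.0856
finger_force: 0.0
```

```bash
python3 - <<'E'
from d import *
show();print(delta([.572,-.2385,.10],toolR(96)))
E
```

```text
t 2.6 tcp [ 0.5681 -0.2417  0.2215] yaw 95.79676798255011 z [-0.0013  0.0007 -1.    ] F [0.3324 0.8    1.4158] M [ 0.0824 -0.0016 -0.0149] open 0.08560312250395753 grip 0.0 q [-0.5423  0.3037  1.4414 -0.      1.3979 -0.6434]
[ 0.0027  0.0043  0.1215 -0.0112 -0.0081 -0.0339]
```

Emit:
step_arm(deltas=[[[0.0027,0.0043,0.03,0,0,0,1],[0.0027,0.0043,0.06,0,0,0,1],[0.0027,0.0043,0.09,0,0,0,1],[0.0027,0.0043,0.12,0,0,0,1],[0.0027,0.0043,0.12,0,0,0,1]]])

```text
clock: 3.02
tcp_pos: [0.5672, -0.2357, 0.0945]
ee_rot: [[-0.1, 0.995, -0.013], [0.995, 0.1, 0.008], [0.009, -0.012, -1.0]]
ft_force: [-2.1, 0.6, -1.4]
opening: 0.0857
finger_force: 0.0
```

Emit:
step_arm(deltas=[[[0,0,0,0,0,0,0.7],[0,0,0,0,0,0,0.6],[0,0,0,0,0,0,0.5],[0,0,0,0,0,0,0.4],[0,0,0,0,0,0,0.3]]])

```text
clock: 3.43
tcp_pos: [0.5738, -0.2395, 0.1046]
ee_rot: [[-0.1, 0.995, 0.003], [0.995, 0.101, -0.002], [-0.002, 0.003, -1.0]]
ft_force: [2.7, 1.0, 0.1]
opening: 0.0262
finger_force: 0.5
```

Emit:
step_arm(deltas=[[[0,0,0,0,0,0,0.2],[0,0,0,0,0,0,0.1],[0,0,0,0,0,0,0],[0,0,0,0,0,0,0],[0,0,0,0,0,0,0]]])

```text
clock: 3.85
tcp_pos: [0.5735, -0.2397, 0.1047]
ee_rot: [[-0.101, 0.995, 0.003], [0.995, 0.101, -0.002], [-0.002, 0.002, -1.0]]
ft_force: [-2.5, 0.2, 6.0]
opening: 0.0253
finger_force: 59.2
```

```bash
python3 - <<'E'
from d import *;from workcell import cams;import cv2
show()
c=cams.snapshot("side");cv2.imwrite("pics/g.png",cv2.resize(c["img"][130:370,250:470,::-1],None,fx=2.4,fy=2.4))
E
```

```text
t 3.85 tcp [ 0.5735 -0.2397  0.1047] yaw 95.77408073967882 z [ 0.0026 -0.0021 -1.    ] F [-2.5183  0.229   5.9804] M [ 0.0285  0.3845 -0.0189] open 0.025279264841494495 grip 59.18376088142395 q [-0.5347  0.4256  1.5339 -0.0006  1.1788 -0.6353]
```

View pics/g.png

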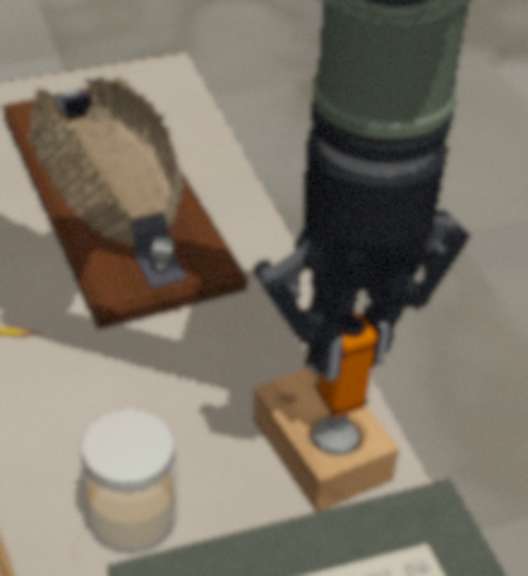

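Emit:
step_arm(deltas=[[[0,0,-0.01,0,0,0,0],[0,0,-0.025,0,0,0,0],[0,0,-0.045,0,0,0,0],[0,0,-0.065,0,0,0,0],[0,0,-0.08,0,0,0,0]]])

```text
clock: 4.32
tcp_pos: [0.5728, -0.2388, 0.1841]
ee_rot: [[-0.101, 0.995, 0.001], [0.995, 0.101, -0.0], [-0.0, 0.001, -1.0]]
ft_force: [0.5, -0.3, -1.2]
opening: 0.0249
finger_force: 59.3
```

Emit:
step_arm(deltas=[[[0,0,-0.003,0,0,-0.7,0],[0,0,-0.005,0,0,-1.6,0],[0,0,-0.005,0,0,-2.6,0],[0,0,-0.005,0,0,-3.6,0],[0,0,-0.005,0,0,-4.6,0]]])

```text
clock: 4.73
tcp_pos: [0.5722, -0.2385, 0.1874]
ee_rot: [[-0.554, 0.832, -0.0], [0.832, 0.554, 0.0], [0.001, -0.0, -1.0]]
ft_force: [-0.5, 0.1, -1.9]
opening: 0.0251
finger_force: 59.4
```

Emit:
step_arm(deltas=[[[0,0,0,0,0,-1.0,0],[0,0,0,0,0,-2,0],[0,0,0,0,0,-3,0],[0,0,0,0,0,-4,0],[0,0,0,0,0,-5,0]]])

```text
clock: 5.15
tcp_pos: [0.5722, -0.2384, 0.1872]
ee_rot: [[-0.896, 0.444, -0.001], [0.444, 0.896, 0.001], [0.001, 0.0, -1.0]]
ft_force: [0.0, 0.2, -2.9]
opening: 0.0253
finger_force: 59.4
```

Emit:
step_arm(deltas=[[[0,0,0,0,0,-0.8,0],[0,0,0,0,0,-1.1,0],[0,0,0,0,0,-1.1,0],[0,0,0,0,0,-1.1,0]]])

```text
clock: 5.48
tcp_pos: [0.5723, -0.2385, 0.1873]
ee_rot: [[-0.939, 0.343, -0.0], [0.343, 0.939, 0.0], [0.0, 0.0, -1.0]]
ft_force: [0.2, -0.1, -1.5]
opening: 0.025
finger_force: 59.4
```

```bash
python3 - <<'E'
from d import *;from workcell import cams;from h import *
show()
print(delta([.5065,-.0615,.187],toolR(160)))
for n in("top","side"):
    c=cams.snapshot(n);np.savez(n+"1.npz",**c);h=cv2.cvtColor(c["img"],cv2.COLOR_RGB2HSV)
    m=(h[...,1]>180)&(h[...,0]<16)&(h[...,2]>90);P=cloud(c);m&=(P[...,0]>.53)&(P[...,2]>.08)
    print(n,m.sum(),P[m].min(0),P[m].max(0))
cv2.imwrite("pics/l.png",cv2.resize(c["img"][130:350,300:480,::-1],None,fx=2.7,fy=2.7))
E
```

```text
t 5.4833 tcp [ 0.5723 -0.2385  0.1873] yaw 159.91786902108055 z [-0.0003  0.0004 -1.    ] F [ 0.1736 -0.0992 -1.5014] M [ 0.0613 -0.0043 -0.013 ] open 0.024982503915808158 grip 59.38848674297333 q [-0.5345  0.3374  1.4704  0.0002  1.3342 -1.7548]
[ 0.1226  0.1437  0.0004  0.0028 -0.0039 -0.0137]Traceback (most recent call last):
  File "<stdin>", line 7, in <module>
    return umr_minimum(a, axis, None, out, keepdims, initial, where)
ValueError: zero-size array to reduction operation minimum which has no identity
```

Emit:
step_arm(deltas=[[[0.012,0.014,0,0,0,0,0],[0.03,0.035,0,0,0,0,0],[0.05,0.058,0,0,0,0,0],[0.07,0.082,0,0,0,0,0],[0.09,0.105,0,0,0,0,0]]])

```text
clock: 5.95
tcp_pos: [0.5232, -0.1081, 0.1873]
ee_rot: [[-0.939, 0.344, 0.0], [0.344, 0.939, 0.0], [0.0, 0.0, -1.0]]
ft_force: [0.6, 0.5, -1.8]
opening: 0.0249
finger_force: 59.5
```

Emit:
step_arm(deltas=[[[0.018,0.021,0,0,0,0,0],[0.028,0.033,0,0,0,0,0],[0.0326,0.0387,0,0,0,0,0],[0.0326,0.0387,0,0,0,0,0],[0.0326,0.0387,0,0,0,0,0]]])

```text
clock: 6.37
tcp_pos: [0.5073, -0.0626, 0.1877]
ee_rot: [[-0.94, 0.342, 0.001], [0.342, 0.94, -0.001], [-0.002, -0.001, -1.0]]
ft_force: [-0.2, -0.3, -1.9]
opening: 0.0253
finger_force: 59.5
```

```bash
python3 - <<'E'
from d import *;from workcell import cams;from h import *
show()
for n in("top","side"):
    c=cams.snapshot(n);np.savez(n+"1.npz",**c)
    print(n,"tcp px",proj(c,monitor.state()["tcp_pos"]),"mouth",proj(c,np.array(monitor.state()["tcp_pos"])-[0,0,.0967]))
cv2.imwrite("pics/l.png",cv2.resize(c["img"][100:290,250:400,::-1],None,fx=3,fy=3,interpolation=cv2.INTER_CUBIC))
E
```

```text
t 6.3667 tcp [ 0.5073 -0.0626  0.1877] yaw 159.97539997865374 z [ 0.0012 -0.0013 -1.    ] F [-0.2133 -0.3375 -1.8818] M [-0.0688  0.0004 -0.0183] open 0.02528563044780849 grip 59.49764013290405 q [-0.2916  0.1114  1.7454 -0.0009  1.2833 -1.5127]
top tcp px [307.8625 205.0722] mouth [307.7395 215.9932]
side tcp px [321.3179 180.0977] mouth [321.9508 224.4471]
```

View pics/l.png

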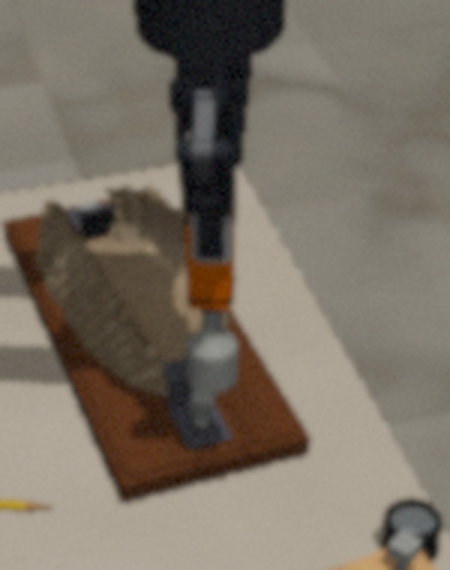

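```bash
python3 - <<'E'
from h import *
np.set_printoptions(precision=2,suppress=True,linewidth=200)
c=dict(np.load("side1.npz"));im=c["img"].astype(int)
for r in range(190,236,3): print(r,[ '%d,%d,%d'%tuple(im[r,x]) for x in range(310,334,1)][::1] if r in(202,) else im[r,308:336].min(-1))
h=cv2.cvtColor(c["img"],cv2.COLOR_RGB2HSV);m=(h[...,1]>180)&(h[...,0]<16)&(h[...,2]>110);m[:, :305]=0;m[:,340:]=0;m[:175]=0;m[205:]=0
ys,xs=np.where(m);
for r in range(184,203,2): 
    x=xs[ys==r]; print(r,x.min() if len(x) else 0,x.max() if len(x) else 0)
for hgt in (.005,.02,.06,.075,.131-.0967+.0):
    pass
E=lambda dz:proj(c,np.array([.5073,-.0626,.1877-.0967+dz]))
print("axis px at mouth+0,13,26,58,75:",[E(d) for d in(0,.013,.026,.058,.075)])
E
```

```text
190 [ 69  76  81  80  55  25   8   0   8   0   0   3   4   4   0   0   0   6  26  79 122 139 148 146 146 147 148 147]
193 [ 85  98 105  93  69  38   7   0   0   0   0   0   0   1   2   3   0   0  20  68 112 135 146 147 147 149 148 147]
196 [ 90  99 101  96  68  37   9   4   0   6   3   0   0   0   0   0   0   0  32  78 123 142 147 150 150 147 146 147]
199 [ 87  96  98  92  69  38  18   6   0  10  12   7   0   4   0   0   0   9  40  87 125 142 149 148 146 147 147 147]
202 ['142,121,96', '140,117,91', '130,107,81', '121,93,67', '115,83,56', '110,73,47', '103,66,42', '95,53,26', '91,48,14', '93,46,16', '97,39,0', '106,53,11', '112,56,17', '114,57,14', '117,63,25', '115,70,34', '123,93,70', '146,128,112', '164,152,137', '171,161,146', '171,161,145', '173,163,148', '173,162,146', '172,163,147']
205 [ 60  67  73  74  86  94  93  91  89  74  68  66  70  67  63  66  68  65  56  75 105 130 144 147 145 146 144 147]
208 [ 57  62  60  61  72  82  92  90  80  72  68  68  72  71  68  65  73  61  47  41  45  74 110 131 143 146 149 143]
211 [ 55  59  59  56  61  67  74  75  79  83  92  98  96  97 10
[... 420 characters left out ...]
44 43 57 62 68 76 79 81 82 85 90 92 89 92 86 88 82 84 74 57 36 33 29 30 32 32]
226 [47 41 41 40 48 59 67 77 78 85 87 84 89 86 90 87 87 88 82 79 69 48 37 30 29 34 32 28]
229 [38 35 41 29 38 52 65 77 81 85 84 83 86 84 84 85 80 69 57 48 38 35 28 25 33 31 33 38]
232 [38 28 36 33 42 56 75 87 90 88 90 88 83 69 50 32 32 30 30 23 31 31 26 27 33 32 34 25]
235 [36 40 35 43 46 58 63 64 69 72 73 68 72 63 53 38 26 16 20 20 27 25 30 25 31 17 28 28]
184 0 0
186 0 0
188 0 0
190 326 326
192 325 326
194 322 326
196 321 326
198 321 326
200 0 0
202 322 324
axis px at mouth+0,13,26,58,75: [array([321.83, 224.23]), array([321.75, 218.67]), array([321.66, 212.99]), array([321.45, 198.48]), array([321.34, 190.46])]
```

```bash
cat >> d.py <<'E'
L=.0967
def tgt(mouth,lean,yaw,L=L):
    Rt=toolR(yaw,lean);return np.array(mouth)-L*Rt[:,2],Rt
E
python3 - <<'E'
from d import *
Rt=toolR(160,(7,.5));h=np.array([.507,-.0367,.0537])
p,Rt=tgt(h-Rt[:,2]*.025,(7,.5),160);print(p,delta(p,Rt))
E
```

```text
[ 0.5081 -0.0515  0.1745] [ 0.0034  0.0111  0.0131 -1.0724  0.4901 -0.0156]
```

Emit:
step_arm(deltas=[[[0.001,0.004,0.004,-0.35,0.16,0,0],[0.0025,0.0085,0.01,-0.8,0.37,0,0],[0.0034,0.0111,0.0131,-1.072,0.49,0,0],[0.0034,0.0111,0.0131,-1.072,0.49,0,0],[0.0034,0.0111,0.0131,-1.072,0.49,0,0]]])

```text
clock: 6.88
tcp_pos: [0.5074, -0.0517, 0.1739]
ee_rot: [[-0.939, 0.345, -0.01], [0.341, 0.932, 0.122], [0.051, 0.111, -0.993]]
ft_force: [0.9, -0.1, -1.6]
opening: 0.0254
finger_force: 59.4
```

Emit:
step_arm(deltas=[[[0,0,0.003,0,0,0,0],[0,0,0.008,0,0,0,0],[0,0,0.013,0,0,0,0],[0,0,0.015,0,0,0,0],[0,0,0.015,0,0,0,0]]])

```text
clock: 7.3
tcp_pos: [0.5063, -0.0478, 0.1583]
ee_rot: [[-0.939, 0.343, -0.012], [0.339, 0.933, 0.123], [0.053, 0.112, -0.992]]
ft_force: [-0.4, 0.4, -2.1]
opening: 0.0248
finger_force: 59.4
```

```bash
python3 - <<'E'
from d import *;from workcell import cams;from h import *
show()
h=np.array([.507,-.0367,.0537])
p,Rt=tgt(h-toolR(160,(7,.5))[:,2]*.010,(7,.5),160);print(p,delta(p,Rt))
c=cams.snapshot("side");np.savez("side2.npz",**c);cv2.imwrite("pics/n.png",cv2.resize(c["img"][150:270,260:380,::-1],None,fx=4,fy=4,interpolation=cv2.INTER_CUBIC))
E
```

```text
t 7.3 tcp [ 0.5063 -0.0478  0.1583] yaw 160.16946422533454 z [-0.0116  0.1232 -0.9923] F [-0.3766  0.4419 -2.1271] M [-0.1352  0.0143 -0.0063] open 0.02479770205607802 grip 59.372472167015076 q [-0.3359  0.1613  1.7599  0.1179  1.2742 -1.5952]
[ 0.5079 -0.0497  0.1596] [-0.0021 -0.001  -0.0015  0.0026 -0.0302 -0.0018]
```

View pics/n.png

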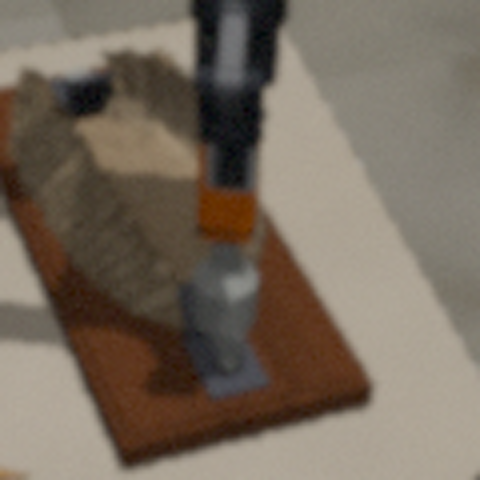

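Emit:
step_arm(deltas=[[[-0.002,-0.001,-0.001,0,0,0,0],[-0.002,-0.001,-0.001,0,0,0,0],[-0.002,-0.001,-0.001,0,0,0,0]]])

```text
clock: 7.6
tcp_pos: [0.509, -0.0503, 0.1605]
ee_rot: [[-0.939, 0.343, -0.009], [0.339, 0.933, 0.122], [0.05, 0.112, -0.992]]
ft_force: [-0.2, -0.5, -2.6]
opening: 0.0251
finger_force: 59.4
```

Emit:
step_arm(deltas=[[[0,0,0.002,0,0,0,0],[0,0,0.004,0,0,0,0],[0,0,0.006,0,0,0,0],[0,0,0.007,0,0,0,0],[0,0,0.007,0,0,0,0]]])

```text
clock: 8.02
tcp_pos: [0.5081, -0.049, 0.1526]
ee_rot: [[-0.939, 0.343, -0.011], [0.339, 0.933, 0.123], [0.052, 0.112, -0.992]]
ft_force: [0.2, -0.5, -1.2]
opening: 0.0256
finger_force: 59.4
```

```bash
cat > s.py <<'E'
from d import *
show();s=monitor.state();a=-np.array(s["ee_rot"])[:,2];m=np.array(s["tcp_pos"])-L*a
print("mouth",m,"rel head top(0.507,-.0367,.0537)",m-[.507,-.0367,.0537], "Fax",np.dot(s["ft_force"],a))
E
python3 s.py
```

```text
t 8.0167 tcp [ 0.5081 -0.049   0.1526] yaw 160.14069294997768 z [-0.0107  0.1231 -0.9923] F [ 0.2427 -0.5166 -1.2494] M [-0.0964 -0.0424  0.0114] open 0.025628231075871935 grip 59.37281548976898 q [-0.3371  0.1718  1.7607  0.1185  1.2623 -1.5974]
mouth [ 0.5071 -0.0371  0.0567] rel head top(0.507,-.0367,.0537) [ 0.0001 -0.0004  0.003 ] Fax -1.1736516827822896
```

Emit:
step_arm(deltas=[[[0,0,0.001,0,0,0,0],[0,0,0.002,0,0,0,0],[0,0,0.003,0,0,0,0]]])

```text
clock: 8.27
tcp_pos: [0.5085, -0.0489, 0.1501]
ee_rot: [[-0.939, 0.343, -0.01], [0.339, 0.933, 0.123], [0.051, 0.112, -0.992]]
ft_force: [0.9, 1.1, -2.2]
opening: 0.0253
finger_force: 59.4
```

Emit:
step_arm(deltas=[[[0,0,0.001,0,0,0,0],[0,0,0.001,0,0,0,0]]])

```text
clock: 8.43
tcp_pos: [0.5083, -0.0486, 0.1489]
ee_rot: [[-0.939, 0.343, -0.01], [0.339, 0.933, 0.123], [0.052, 0.112, -0.992]]
ft_force: [-0.5, 0.0, -2.3]
opening: 0.0254
finger_force: 59.4
```

Emit:
step_arm(deltas=[[[0,0,0.001,0,0,0,0],[0,0,0.001,0,0,0,0]]])

```text
clock: 8.6
tcp_pos: [0.5086, -0.0485, 0.1483]
ee_rot: [[-0.939, 0.343, -0.009], [0.339, 0.933, 0.123], [0.051, 0.112, -0.992]]
ft_force: [0.6, 0.7, 0.0]
opening: 0.0249
finger_force: 59.8
```

```bash
python3 s.py
```

```text
t 8.6 tcp [ 0.5086 -0.0485  0.1483] yaw 160.134766270103 z [-0.0093  0.123  -0.9924] F [0.5918 0.703  0.0064] M [0.0525 0.038  0.0188] open 0.024867005663118957 grip 59.78498339653015 q [-0.3361  0.1771  1.7644  0.1193  1.2519 -1.5976]
mouth [ 0.5077 -0.0366  0.0523] rel head top(0.507,-.0367,.0537) [ 0.0007  0.0001 -0.0014] Fax -0.07454739316213886
```

Emit:
step_arm(deltas=[[[0,0,0.001,0,0,0,0],[0,0,0.001,0,0,0,0]]])

```text
clock: 8.77
tcp_pos: [0.5089, -0.0484, 0.1478]
ee_rot: [[-0.939, 0.343, -0.009], [0.339, 0.933, 0.123], [0.05, 0.112, -0.992]]
ft_force: [-0.5, 0.6, 1.9]
opening: 0.0251
finger_force: 60.1
```

Emit:
step_arm(deltas=[[[0,0,0.001,0,0,0,0],[0,0,0.001,0,0,0,0]]])

```text
clock: 8.93
tcp_pos: [0.509, -0.0481, 0.1465]
ee_rot: [[-0.939, 0.343, -0.008], [0.34, 0.932, 0.123], [0.05, 0.113, -0.992]]
ft_force: [0.9, 1.3, -0.9]
opening: 0.0253
finger_force: 59.7
```

```bash
python3 s.py
```

```text
t 8.9333 tcp [ 0.509  -0.0481  0.1465] yaw 160.124567304428 z [-0.0082  0.1233 -0.9923] F [ 0.9247  1.3122 -0.9202] M [ 0.3791 -0.292  -0.0102] open 0.02526044478615893 grip 59.67906832695007 q [-0.3354  0.1794  1.766   0.1202  1.2471 -1.5977]
mouth [ 0.5082 -0.0362  0.0505] rel head top(0.507,-.0367,.0537) [ 0.0012  0.0005 -0.0032] Fax -1.0673947627750107
```

Emit:
step_arm(deltas=[[[0,0,0.001,0,0,0,0],[0,0,0.001,0,0,0,0]]])

```text
clock: 9.1
tcp_pos: [0.5086, -0.0478, 0.1449]
ee_rot: [[-0.939, 0.343, -0.009], [0.339, 0.932, 0.124], [0.051, 0.113, -0.992]]
ft_force: [2.0, 1.2, -1.4]
opening: 0.0251
finger_force: 59.7
```

Emit:
step_arm(deltas=[[[0,0,0.001,0,0,0,0],[0,0,0.001,0,0,0,0]]])

```text
clock: 9.27
tcp_pos: [0.5085, -0.0477, 0.144]
ee_rot: [[-0.939, 0.343, -0.009], [0.339, 0.932, 0.124], [0.051, 0.113, -0.992]]
ft_force: [1.9, 2.2, 0.1]
opening: 0.0251
finger_force: 59.7
```

```bash
python3 s.py
```

```text
t 9.2667 tcp [ 0.5085 -0.0477  0.144 ] yaw 160.12915962342413 z [-0.0094  0.1235 -0.9923] F [1.9097 2.1629 0.1038] M [ 0.5869 -0.4617 -0.0594] open 0.025072625696809417 grip 59.70635175704956 q [-0.3349  0.1822  1.7683  0.1203  1.243  -1.5978]
mouth [ 0.5076 -0.0358  0.048 ] rel head top(0.507,-.0367,.0537) [ 0.0006  0.0009 -0.0057] Fax -0.1462858350521748
```

Emit:
step_arm(deltas=[[[0,0.0005,0.001,0,0,0,0],[-0.0002,0.0006,0.002,0,0,0,0]]])

```text
clock: 9.43
tcp_pos: [0.5088, -0.0473, 0.1422]
ee_rot: [[-0.939, 0.343, -0.01], [0.339, 0.933, 0.123], [0.051, 0.112, -0.992]]
ft_force: [0.7, 2.1, -0.3]
opening: 0.0253
finger_force: 59.6
```

Emit:
step_arm(deltas=[[[0,0,0.001,0,0,0,0],[0,0,0.002,0,0,0,0]]])

```text
clock: 9.6
tcp_pos: [0.5087, -0.0471, 0.1402]
ee_rot: [[-0.939, 0.343, -0.01], [0.339, 0.933, 0.123], [0.051, 0.112, -0.992]]
ft_force: [1.6, 1.5, -0.2]
opening: 0.0255
finger_force: 59.6
```

```bash
python3 s.py
```

```text
t 9.6 tcp [ 0.5087 -0.0471  0.1402] yaw 160.1379246012513 z [-0.0098  0.1229 -0.9924] F [ 1.634   1.4914 -0.2014] M [ 0.5337 -0.2571 -0.0809] open 0.025534221770449124 grip 59.62048351764679 q [-0.3331  0.1875  1.771   0.1199  1.2352 -1.5969]
mouth [ 0.5078 -0.0352  0.0442] rel head top(0.507,-.0367,.0537) [ 0.0008  0.0015 -0.0095] Fax -0.3670326956761536
```

Emit:
step_arm(deltas=[[[0,0,0.001,0,0,0,0],[0,0,0.001,0,0,0,0]]])

```text
clock: 9.77
tcp_pos: [0.5087, -0.0469, 0.1391]
ee_rot: [[-0.939, 0.343, -0.01], [0.339, 0.933, 0.123], [0.051, 0.112, -0.992]]
ft_force: [1.1, 1.5, -0.5]
opening: 0.0252
finger_force: 59.7
```

Emit:
step_arm(deltas=[[[0,0,0.001,0,0,0,0],[0,0,0.001,0,0,0,0]]])

```text
clock: 9.93
tcp_pos: [0.5087, -0.0468, 0.1381]
ee_rot: [[-0.939, 0.343, -0.01], [0.339, 0.933, 0.123], [0.051, 0.112, -0.992]]
ft_force: [0.9, 2.5, -1.1]
opening: 0.0251
finger_force: 59.7
```

Emit:
step_arm(deltas=[[[0,0,0.001,0,0,0,0],[0,0,0.001,0,0,0,0]]])

```text
clock: 10.1
tcp_pos: [0.5088, -0.0468, 0.1375]
ee_rot: [[-0.939, 0.343, -0.01], [0.339, 0.933, 0.123], [0.051, 0.112, -0.992]]
ft_force: [0.8, 2.5, 1.7]
opening: 0.0251
finger_force: 60.0
```

```bash
python3 s.py
```

```text
t 10.1 tcp [ 0.5088 -0.0468  0.1375] yaw 160.14017109224156 z [-0.0096  0.1228 -0.9924] F [0.8247 2.5205 1.6613] M [ 0.705  -0.2459 -0.0671] open 0.02508378648631856 grip 59.98517990112305 q [-0.3325  0.1908  1.7731  0.1201  1.2295 -1.597 ]
mouth [ 0.5079 -0.0349  0.0416] rel head top(0.507,-.0367,.0537) [ 0.0009  0.0018 -0.0121] Fax 1.3471506084092582
```

```bash
python3 - <<'E'
from h import *
np.set_printoptions(precision=4,suppress=True)
c=dict(np.load("top0.npz"));g=c["img"].min(-1);P=cloud(c)
b=(152,225,175,246);r=g[b[1]:b[3],b[0]:b[2]];t=(float(r.max())+np.median(r))/2
k,l,st,ce=cv2.connectedComponentsWithStats((r>t).astype(np.uint8));i=1+np.argmax(st[1:,4]);pt=ce[i]+b[:2]
print("+y head",t,st[i],pt);a=ray(c,*pt,.035);print(a)
h=cv2.cvtColor(c["img"],cv2.COLOR_RGB2HSV)
m=(abs(P[...,2]-.022)<.006)&(P[...,1]>-.09)&(P[...,0]>.4)&(P[...,1]<.3)&(h[...,1]>100)&(h[...,2]<130)
m=cv2.morphologyEx(m.astype(np.uint8),cv2.MORPH_OPEN,np.ones((3,3)))
w=np.array([ray(c,x,y,.022)[:2]*1000 for y,x in zip(*np.where(m>0))],np.float32);rc=cv2.minAreaRect(w);print("plinth",rc)
cx=np.array(rc[0])/1000;print("mirror pilot",2*cx-a[:2])
th=np.radians(4.17);R=np.array([[np.cos(th),-np.sin(th)],[np.sin(th),np.cos(th)]])
print("plinth frame: +y screw",R.T@(a[:2]-cx)," crooked head",R.T@(np.array([.5075,-.0354])-cx))
s=r=cv2.resize(np.hstack([c["img"][215:255,145:185],c["img"][200:240,274:314]]),None,fx=9,fy=9,interpolation=cv2.INTER_CUBIC)
cv2.imwrite("pics/clips.png",s[:,:,::-1])
E
```

```text
+y head 101.5 [ 4  4  8 10 50] [159.56 233.74]
[0.4877 0.2285 0.035 ]
plinth ((496.76263427734375, 97.621826171875), (127.7752456665039, 316.95318603515625), 4.172190189361572)
mirror pilot [ 0.5059 -0.0333]
plinth frame: +y screw [0.0004 0.1312]  crooked head [ 0.001  -0.1335]
```

View pics/clips.png

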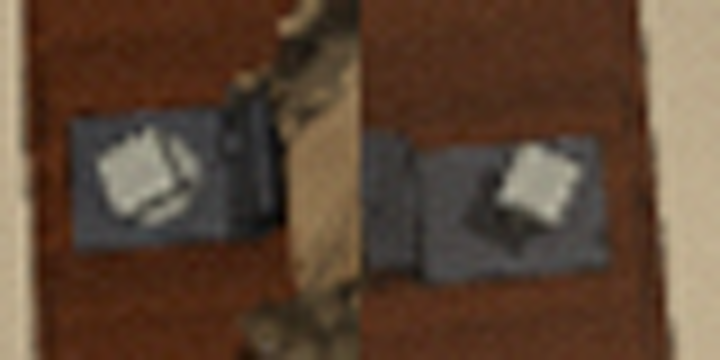

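```bash
python3 - <<'E'
from d import *
p,Rt=tgt([.5072,-.0312,.0420],(0,0),160.1);print(p,delta(p,Rt))
E
```

```text
[ 0.5072 -0.0312  0.1387] [ 0.0068  0.0141  0.0008  1.0732 -0.488  -0.0208]
```

Emit:
step_arm(deltas=[[[0.0014,0.0028,0.0001,0.215,-0.098,0,0],[0.0027,0.0056,0.0002,0.43,-0.195,0,0],[0.0041,0.0085,0.0004,0.644,-0.293,0,0],[0.0054,0.0113,0.0006,0.86,-0.39,0,0],[0.0068,0.0141,0.0008,1.073,-0.488,0,0]]])

```text
clock: 10.52
tcp_pos: [0.5079, -0.0334, 0.1391]
ee_rot: [[-0.94, 0.342, 0.002], [0.342, 0.94, -0.007], [-0.004, -0.006, -1.0]]
ft_force: [2.5, -2.9, -0.6]
opening: 0.0255
finger_force: 59.7
```

Emit:
step_arm(deltas=[[[0,0,0,0,0,0,0],[0,0,0,0,0,0,0]]])

```text
clock: 10.68
tcp_pos: [0.5078, -0.0327, 0.1391]
ee_rot: [[-0.94, 0.341, 0.001], [0.341, 0.94, -0.004], [-0.003, -0.003, -1.0]]
ft_force: [1.8, -4.2, 1.7]
opening: 0.0251
finger_force: 60.0
```

```bash
python3 s.py; python3 - <<'E'
from d import *;from workcell import cams;from h import *
p,Rt=tgt([.5072,-.0315,.0420],(0,0),160.1);print(p,delta(p,Rt))
c=cams.snapshot("side");np.savez("side3.npz",**c);cv2.imwrite("pics/u.png",cv2.resize(c["img"][170:260,270:370,::-1],None,fx=6,fy=6,interpolation=cv2.INTER_CUBIC))
E
```

```text
t 10.6833 tcp [ 0.5078 -0.0327  0.1391] yaw 160.05214321377306 z [ 0.0014 -0.0036 -1.    ] F [ 1.8248 -4.1642  1.692 ] M [-1.0349 -0.319   0.0175] open 0.02510501819070643 grip 60.00732421875 q [-0.2325  0.1643  1.7954 -0.0034  1.1797 -1.4539]
mouth [ 0.508  -0.0331  0.0424] rel head top(0.507,-.0367,.0537) [ 0.001   0.0036 -0.0113] Fax 1.6744582847846778
[ 0.5072 -0.0315  0.1387] [ 0.001   0.0009  0.0004 -0.0276  0.0244 -0.008 ]
```

View pics/u.png

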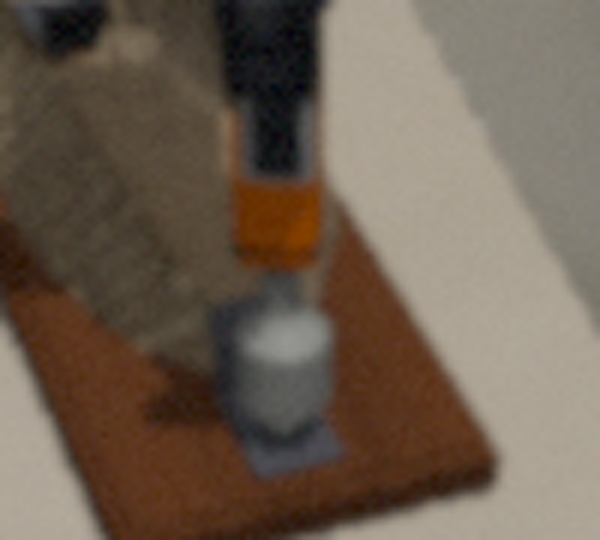

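Emit:
step_arm(deltas=[[[0.0005,0.0005,0,0,0,0,0],[0.001,0.001,0,0,0,0,0],[0.001,0.001,0,0,0,0,0],[0.001,0.001,0,0,0,0,0]]])

```text
clock: 11.07
tcp_pos: [0.5075, -0.0312, 0.139]
ee_rot: [[-0.939, 0.343, 0.002], [0.343, 0.939, -0.002], [-0.002, -0.001, -1.0]]
ft_force: [1.9, -4.7, 1.8]
opening: 0.0252
finger_force: 60.1
```

```bash
python3 s.py
```

```text
t 11.0667 tcp [ 0.5075 -0.0312  0.139 ] yaw 159.94042103138176 z [ 0.0018 -0.0018 -1.    ] F [ 1.8644 -4.6693  1.7957] M [-1.1748 -0.5256 -0.0553] open 0.02521511800975805 grip 60.0576514005661 q [-0.231   0.1632  1.7969 -0.0014  1.1793 -1.4512]
mouth [ 0.5076 -0.0314  0.0423] rel head top(0.507,-.0367,.0537) [ 0.0006  0.0053 -0.0114] Fax 1.7838512110175777
```

```bash
python3 - <<'E'
from h import *
np.set_printoptions(precision=2,suppress=True,linewidth=200)
for f,t in(("side3.npz",[.5078,-.0327,.1391]),("side1.npz",[.5073,-.0626,.1877])):
    c=dict(np.load(f))
    for d in(.005,.012,.02): 
        p=proj(c,np.array(t)-[0,0,.0967-d]);r=int(round(p[1]))+2;x0=int(p[0])-13
        print(f,p,r,x0,c["img"][r,x0:x0+27].min(-1))
    q=proj(c,np.array(t)-[.002,0,.0967-d]);print(q)
    h=cv2.cvtColor(c["img"],cv2.COLOR_RGB2HSV);m=(h[...,1]>150)&(h[...,0]<16)&(h[...,2]>100);m[:, :300]=0;m[:,340:]=0;m[:170]=0;m[225:]=0
    for d in(.061,.065,.068):
        p=proj(c,np.array(t)-[0,0,.0967-d]);r=int(round(p[1]))+3;x=np.where(m[r])[0];print("handle",p,r,x.min() if len(x) else 0,x.max() if len(x) else 0)
E
```

```text
side3.npz [318.05 231.98] 234 305 [24 34 31 43 50 62 72 76 76 87 81 88 87 91 86 93 90 85 82 73 55 30 24 29 33 35 28]
side3.npz [317.99 229.21] 231 304 [41 42 38 38 43 54 64 68 79 85 91 95 96 98 98 99 94 88 88 85 70 54 40 30 27 26 33]
side3.npz [317.92 226.01] 228 304 [ 51  46  43  31  43  63  83 102 115 126 131 136 140 143 143 142 137 132 121 106  87  61  31  25  26  24  30]
[316.9  226.21]
handle [317.54 208.98] 212 0 0
handle [317.51 207.26] 210 313 322
handle [317.48 205.97] 209 311 323
side1.npz [321.8 222.1] 224 308 [44 40 42 50 57 62 68 75 76 86 81 89 87 90 91 88 86 87 85 81 76 56 30 28 29 27 34]
side1.npz [321.75 219.1 ] 221 308 [47 44 49 50 54 63 72 76 80 85 90 98 96 97 97 99 95 90 84 80 74 56 39 32 36 28 28]
side1.npz [321.7  215.62] 218 308 [ 58  58  54  55  59  72  87 105 117 127 131 136 138 140 136 136 129 122 114 103  87  60  45  31  33  29  40]
[320.62 215.83]
handle [321.43 197.08] 200 322 324
handle [321.41 195.2 ] 198 317 326
handle [321.38 193.79] 197 313 326
```

Emit:
step_arm(deltas=[[[-0.0003,-0.001,0,0,0,0,0],[-0.0006,-0.0017,0,0,0,0,0],[-0.0006,-0.0017,0,0,0,0,0],[-0.0006,-0.0017,0,0,0,0,0]]])

```text
clock: 11.4
tcp_pos: [0.5073, -0.0318, 0.1388]
ee_rot: [[-0.939, 0.343, 0.001], [0.343, 0.939, 0.0], [-0.001, 0.001, -1.0]]
ft_force: [3.3, -2.6, 1.8]
opening: 0.025
finger_force: 60.1
```

```bash
python3 s.py
```

```text
t 11.4 tcp [ 0.5073 -0.0318  0.1388] yaw 159.95207400196955 z [ 0.0015  0.0002 -1.    ] F [ 3.338  -2.6414  1.8035] M [-0.6429 -0.8219  0.0197] open 0.025027009174000598 grip 60.14984965324402 q [-0.2333  0.1634  1.797   0.0006  1.1797 -1.4545]
mouth [ 0.5074 -0.0318  0.0421] rel head top(0.507,-.0367,.0537) [ 0.0004  0.0049 -0.0116] Fax 1.799116025470482
```

Emit:
step_arm(deltas=[[[0,-0.0001,0,0,0,0.8,0],[0,-0.0003,0,0,0,1.6,0],[0,-0.0004,0.0001,0,0,2.4,0],[0,-0.0005,0.0001,0,0,3.2,0],[0.0001,-0.0006,0.0001,0,0,4,0]]])

```text
clock: 11.82
tcp_pos: [0.5072, -0.0325, 0.1386]
ee_rot: [[-0.716, 0.698, 0.002], [0.698, 0.716, -0.001], [-0.002, 0.001, -1.0]]
ft_force: [3.5, -3.6, 0.1]
opening: 0.0252
finger_force: 59.9
```

```bash
python3 s.py
```

```text
t 11.8167 tcp [ 0.5072 -0.0325  0.1386] yaw 135.76276307638273 z [ 0.0022 -0.0006 -1.    ] F [ 3.4608 -3.5994  0.1002] M [-0.91   -1.1416  0.1554] open 0.025156418558890222 grip 59.92828667163849 q [-0.2343  0.1631  1.7978 -0.0001  1.1784 -1.0329]
mouth [ 0.5074 -0.0325  0.0419] rel head top(0.507,-.0367,.0537) [ 0.0004  0.0042 -0.0118] Fax 0.09020357747813654
```

Emit:
step_arm(deltas=[[[0,-0.0002,0.0001,0,0,1,0],[0,-0.0003,0.0001,0,0,2,0],[0.0001,-0.0005,0.0002,0,0,3,0],[0.0001,-0.0006,0.0003,0,0,4,0],[0.0002,-0.0008,0.0004,0,0,5,0]]])

```text
clock: 12.23
tcp_pos: [0.5065, -0.0332, 0.1383]
ee_rot: [[-0.271, 0.963, 0.002], [0.963, 0.271, -0.001], [-0.002, 0.002, -1.0]]
ft_force: [4.0, -4.5, 1.0]
opening: 0.0251
finger_force: 60.0
```

Emit:
step_arm(deltas=[[[0,-0.0002,0.0001,0,0,1,0],[0,-0.0003,0.0001,0,0,2,0],[0.0001,-0.0005,0.0002,0,0,3,0],[0.0001,-0.0006,0.0003,0,0,4,0],[0.0002,-0.0008,0.0003,0,0,5,0]]])

```text
clock: 12.65
tcp_pos: [0.5055, -0.0335, 0.138]
ee_rot: [[0.247, 0.969, 0.002], [0.969, -0.247, -0.002], [-0.001, 0.002, -1.0]]
ft_force: [3.7, -3.9, 0.6]
opening: 0.0252
finger_force: 60.0
```

```bash
python3 s.py; python3 - <<'E'
from h import *;from workcell import cams,monitor
np.set_printoptions(precision=2,suppress=True,linewidth=200)
c=cams.snapshot("side");np.savez("side4.npz",**c);t=np.array(monitor.state()["tcp_pos"])
for d in(.012,.02):
    p=proj(c,t-[0,0,.0967-d]);r=int(round(p[1]))+2;x0=int(p[0])-13
    print(p,r,x0,c["img"][r,x0:x0+27].min(-1))
E
```

```text
t 12.65 tcp [ 0.5055 -0.0335  0.138 ] yaw 75.71039939614849 z [ 0.0017 -0.0018 -1.    ] F [ 3.7159 -3.922   0.5634] M [-1.2145 -0.8821  0.106 ] open 0.025164002385124996 grip 59.97704744338989 q [-0.2363  0.161   1.8019 -0.0014  1.1767  0.0137]
mouth [ 0.5057 -0.0336  0.0413] rel head top(0.507,-.0367,.0537) [-0.0013  0.0031 -0.0124] Fax 0.5501766989150932
[316.93 230.14] 232 303 [28 33 35 36 40 42 53 68 73 80 85 82 86 88 90 93 92 91 89 83 80 63 44 32 22 27 25]
[316.86 226.94] 229 303 [ 51  53  47  41  39  50  62  85  99 112 121 126 134 137 137 131 126 120 114 102  89  68  45  28  22  26  29]
```

Emit:
step_arm(deltas=[[[0,-0.0002,0.0001,0,0,1,0],[0,-0.0003,0.0001,0,0,2,0],[0.0001,-0.0005,0.0002,0,0,3,0],[0.0001,-0.0006,0.0003,0,0,4,0],[0.0002,-0.0008,0.0003,0,0,5,0]]])

```text
clock: 13.12
tcp_pos: [0.5045, -0.0332, 0.1376]
ee_rot: [[0.698, 0.716, 0.001], [0.716, -0.698, -0.002], [-0.001, 0.002, -1.0]]
ft_force: [3.2, -4.1, 0.9]
opening: 0.0249
finger_force: 60.0
```

Emit:
step_arm(deltas=[[[0,-0.0002,0.0001,0,0,1,0],[0,-0.0003,0.0001,0,0,2,0],[0.0001,-0.0005,0.0002,0,0,3,0],[0.0001,-0.0006,0.0003,0,0,4,0],[0.0002,-0.0008,0.0003,0,0,5,0]]])

```text
clock: 13.53
tcp_pos: [0.5037, -0.0325, 0.1372]
ee_rot: [[0.963, 0.271, 0.0], [0.271, -0.963, -0.002], [-0.0, 0.002, -1.0]]
ft_force: [2.1, -5.3, 1.1]
opening: 0.0247
finger_force: 60.1
```

Emit:
step_arm(deltas=[[[0,-0.0002,0.0001,0,0,1,0],[0,-0.0003,0.0001,0,0,2,0],[0.0001,-0.0005,0.0002,0,0,3,0],[0.0001,-0.0006,0.0003,0,0,4,0],[0.0002,-0.0008,0.0003,0,0,5,0]]])

```text
clock: 13.95
tcp_pos: [0.5033, -0.0314, 0.1368]
ee_rot: [[0.969, -0.247, -0.001], [-0.247, -0.969, -0.002], [-0.001, 0.002, -1.0]]
ft_force: [2.2, -5.1, 3.0]
opening: 0.0248
finger_force: 60.1
```

```bash
python3 s.py; python3 - <<'E'
from h import *;from workcell import cams,monitor
np.set_printoptions(precision=2,suppress=True,linewidth=200)
c=cams.snapshot("side");np.savez("side5.npz",**c);t=np.array(monitor.state()["tcp_pos"])
for d in(.012,.02):
    p=proj(c,t-[0,0,.0967-d]);r=int(round(p[1]))+2;x0=int(p[0])-13
    print(p,r,x0,c["img"][r,x0:x0+27].min(-1))
E
```

```text
t 13.95 tcp [ 0.5033 -0.0314  0.1368] yaw -14.285174179239284 z [-0.001  -0.0015 -1.    ] F [ 2.2251 -5.1455  3.0429] M [-1.1436 -0.433   0.0447] open 0.02483569227002305 grip 60.12542903423309 q [-0.2331  0.1594  1.8065 -0.0018  1.1762  1.5878]
mouth [ 0.5032 -0.0316  0.0401] rel head top(0.507,-.0367,.0537) [-0.0038  0.0051 -0.0136] Fax 3.037142792315364
[315.54 230.18] 232 302 [14 29 33 39 35 34 41 55 68 74 83 82 84 87 95 97 97 91 89 86 84 75 60 42 22 26 21]
[315.46 226.99] 229 302 [ 49  48  44  46  45  39  45  63  80  99 115 124 130 137 139 140 138 130 124 113 103  88  66  48  31  26  29]
```

Emit:
step_arm(deltas=[[[0.0008,0,0,0,0,0,0],[0.0016,0,0,0,0,0,0],[0.0025,0,0,0,0,0,0],[0.0025,0,0,0,0,0,0],[0.0025,0,0,0,0,0,0]]])

```text
clock: 14.42
tcp_pos: [0.5044, -0.0316, 0.1367]
ee_rot: [[0.971, -0.24, -0.004], [-0.24, -0.971, -0.0], [-0.004, 0.001, -1.0]]
ft_force: [-2.8, -4.9, 5.7]
opening: 0.0254
finger_force: 60.8
```

```bash
python3 s.py
```

```text
t 14.4167 tcp [ 0.5044 -0.0316  0.1367] yaw -13.89716318230542 z [-0.0044 -0.0004 -1.    ] F [-2.7921 -4.8957  5.7149] M [-1.2476  0.6228  0.0388] open 0.025413165041540762 grip 60.81832408905029 q [-0.233   0.1642  1.8012 -0.0015  1.1804  1.5809]
mouth [ 0.504  -0.0316  0.04  ] rel head top(0.507,-.0367,.0537) [-0.003   0.0051 -0.0137] Fax 5.700581267729448
```

Emit:
step_arm(deltas=[[[0.0005,0,-0.0003,0,0,0,0],[0.001,0,-0.0005,0,0,0,0],[0.001,0,-0.0005,0,0,0,0],[0.001,0,-0.0005,0,0,0,0]]])

```text
clock: 14.75
tcp_pos: [0.5047, -0.0317, 0.1367]
ee_rot: [[0.971, -0.24, -0.006], [-0.24, -0.971, 0.0], [-0.006, 0.001, -1.0]]
ft_force: [-3.0, -4.5, 5.1]
opening: 0.0251
finger_force: 60.6
```

Emit:
step_arm(deltas=[[[-0.0008,0.0008,-0.0005,0,0,0,0],[-0.0014,0.0014,-0.001,0,0,0,0],[-0.0014,0.0014,-0.001,0,0,0,0],[-0.0014,0.0014,-0.001,0,0,0,0]]])

```text
clock: 15.08
tcp_pos: [0.5039, -0.032, 0.1369]
ee_rot: [[0.97, -0.242, -0.003], [-0.242, -0.97, 0.001], [-0.004, -0.001, -1.0]]
ft_force: [-1.2, -3.1, -4.3]
opening: 0.0254
finger_force: 59.4
```

```bash
python3 s.py
```

```text
t 15.0833 tcp [ 0.5039 -0.032   0.1369] yaw -14.003633615523698 z [-0.0033  0.0014 -1.    ] F [-1.1644 -3.1248 -4.3369] M [-0.6046  0.1018  0.0755] open 0.025447021431891658 grip 59.43200469017029 q [-0.2355  0.1622  1.8029  0.0007  1.18    1.5795]
mouth [ 0.5036 -0.0319  0.0402] rel head top(0.507,-.0367,.0537) [-0.0034  0.0048 -0.0135] Fax -4.336195094483908
```

Emit:
step_arm(deltas=[[[0,0.0004,0,0,0,-0.6,0],[0,0.0008,0,0,0,-1.2,0],[0,0.0008,0,0,0,-1.2,0],[0,0.0008,0,0,0,-1.2,0]]])

```text
clock: 15.42
tcp_pos: [0.5045, -0.0324, 0.1377]
ee_rot: [[0.993, -0.12, -0.001], [-0.12, -0.993, 0.002], [-0.002, -0.002, -1.0]]
ft_force: [-0.1, -0.3, -1.6]
opening: 0.0253
finger_force: 59.5
```

Emit:
step_arm(deltas=[[[0,0,-0.001,0,0,0,0],[0,0,-0.002,0,0,0,0],[0,0,-0.003,0,0,0,0],[0,0,-0.004,0,0,0,0],[0,0,-0.004,0,0,0,0]]])

```text
clock: 15.83
tcp_pos: [0.5047, -0.0333, 0.1423]
ee_rot: [[0.993, -0.119, -0.001], [-0.119, -0.993, 0.0], [-0.001, -0.0, -1.0]]
ft_force: [-0.9, 0.1, -2.7]
opening: 0.0251
finger_force: 59.6
```

```bash
python3 s.py
```

```text
t 15.8333 tcp [ 0.5047 -0.0333  0.1423] yaw -6.8388157198757185 z [-0.001   0.0004 -1.    ] F [-0.8771  0.0692 -2.672 ] M [ 0.0969  0.2971 -0.0134] open 0.025050720853756935 grip 59.56288754940033 q [-0.2372  0.1554  1.7982  0.0002  1.189   1.4529]
mouth [ 0.5046 -0.0332  0.0456] rel head top(0.507,-.0367,.0537) [-0.0024  0.0035 -0.0081] Fax -2.672857999702837
```

Emit:
step_arm(deltas=[[[0,0,-0.006,0,0,0,0],[0,0,-0.016,0,0,0,0],[0,0,-0.03,0,0,0,0],[0,0,-0.045,0,0,0,0],[0,0,-0.052,0,0,0,0]]])

```text
clock: 16.25
tcp_pos: [0.5071, -0.0339, 0.1977]
ee_rot: [[0.993, -0.119, 0.006], [-0.119, -0.993, -0.001], [0.006, 0.001, -1.0]]
ft_force: [0.9, 0.1, -1.6]
opening: 0.0254
finger_force: 59.6
```

Emit:
step_arm(deltas=[[[0.007,0.014,0,0,0,0,0],[0.016,0.034,0,0,0,0,0],[0.028,0.06,0,0,0,0,0],[0.04,0.086,0,0,0,0,0],[0.052,0.111,0,0,0,0,0]]])

```text
clock: 16.67
tcp_pos: [0.5443, -0.1512, 0.1952]
ee_rot: [[0.993, -0.119, 0.001], [-0.119, -0.993, -0.001], [0.002, 0.001, -1.0]]
ft_force: [1.0, -0.1, -1.2]
opening: 0.0251
finger_force: 59.8
```

Emit:
step_arm(deltas=[[[0.012,0.026,0,0,0,0,0],[0.024,0.052,0,0,0,0,0],[0.034,0.072,0,0,0,0,0],[0.039,0.084,0,0,0,0,0],[0.039,0.084,0,0,0,0,0]]])

```text
clock: 17.08
tcp_pos: [0.573, -0.2409, 0.1947]
ee_rot: [[0.993, -0.122, 0.001], [-0.122, -0.993, -0.002], [0.001, 0.002, -1.0]]
ft_force: [0.3, -0.1, -2.3]
opening: 0.0249
finger_force: 59.6
```

```bash
python3 s.py; python3 - <<'E'
from d import *;from h import *;from workcell import cams
np.set_printoptions(precision=4,suppress=True)
print("to bore",delta([.5716,-.2378,.187],toolR(-6.8)))
C={}
for n,b in(("top",(282,208,307,234)),("side",(306,222,332,248))):
    c=cams.snapshot(n);C[n]=c;np.savez(n+"6.npz",**c)
    g=c["img"][b[1]:b[3],b[0]:b[2]].min(-1);t=(float(g.max())+float(np.median(g)))/2
    k,l,st,ce=cv2.connectedComponentsWithStats((g>t).astype(np.uint8));i=1+np.argmax(st[1:,4]);pt=ce[i]+b[:2];ys,xs=np.where(l==i)
    w=np.array([ray(c,x+b[0],y+b[1],.052)[:2]*1000 for x,y in zip(xs,ys)],np.float32)
    print(n,t,pt,st[i],ray(c,*pt,.052),cv2.minAreaRect(w))
s=[cv2.resize(C["top"]["img"][200:240,274:314],(400,400),interpolation=cv2.INTER_CUBIC),cv2.resize(C["side"]["img"][210:255,295:340],(400,400),interpolation=cv2.INTER_CUBIC)]
cv2.imwrite("pics/after.png",np.hstack(s)[:,:,::-1])
E
```

```text
t 17.0833 tcp [ 0.573  -0.2409  0.1947] yaw -6.988349132291083 z [ 0.0013 -0.0018 -1.    ] F [ 0.2515 -0.0753 -2.2935] M [-0.0187 -0.0052 -0.0216] open 0.024916726844863173 grip 59.63427186012268 q [-0.5367  0.3323  1.4611 -0.0009  1.3462  1.1563]
mouth [ 0.5731 -0.2411  0.098 ] rel head top(0.507,-.0367,.0537) [ 0.0661 -0.2044  0.0443] Fax -2.293968014404763
to bore [-0.0017 -0.0029  0.0077  0.0155 -0.0143 -0.0314]
top 114.5 [291.3704 220.4074] [ 6  9  8  8 54] [ 0.5066 -0.0311  0.052 ] ((506.4058532714844, -31.352340698242188), (13.640030860900879, 13.873159408569336), 89.1201171875)
side 99.5 [316.4468 231.2128] [ 7  6  8  8 47] [ 0.5041 -0.0348  0.052 ] ((504.0821838378906, -34.65672302246094), (15.22481632232666, 17.466073989868164), 10.365729331970215)
```

View pics/after.png

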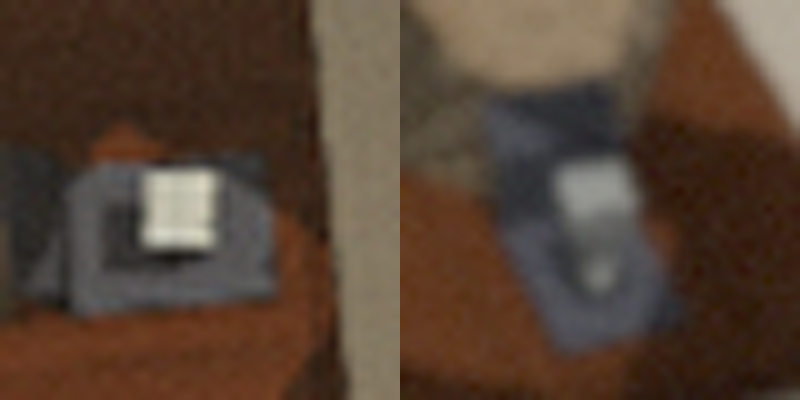

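Emit:
step_arm(deltas=[[[-0.0017,-0.0029,0.005,0,0,0,0],[-0.0017,-0.0029,0.018,0,0,0,0],[-0.0017,-0.0029,0.035,0,0,0,0],[-0.0017,-0.0029,0.048,0,0,0,0],[-0.0017,-0.0029,0.05,0,0,0,0]]])

```text
clock: 17.6
tcp_pos: [0.5681, -0.2322, 0.1397]
ee_rot: [[0.993, -0.118, -0.007], [-0.118, -0.993, 0.004], [-0.008, -0.003, -1.0]]
ft_force: [0.0, 0.6, -2.8]
opening: 0.0254
finger_force: 59.6
```

Emit:
step_arm(deltas=[[[0,0,0,0,0,0,0],[0,0,0,0,0,0,0]]])

```text
clock: 17.77
tcp_pos: [0.5709, -0.2344, 0.1441]
ee_rot: [[0.993, -0.118, -0.001], [-0.118, -0.993, 0.0], [-0.001, -0.0, -1.0]]
ft_force: [0.2, -0.8, -1.4]
opening: 0.0251
finger_force: 59.6
```

```bash
python3 s.py; python3 - <<'E'
from d import *;print(delta([.5716,-.2378,.1047],toolR(-7)))
from h import *;from workcell import cams
c=cams.snapshot("side");cv2.imwrite("pics/b.png",cv2.resize(c["img"][240:345,340:440,::-1],None,fx=5,fy=5,interpolation=cv2.INTER_CUBIC))
E
```

```text
t 17.7667 tcp [ 0.5709 -0.2344  0.1441] yaw -6.797936335541817 z [-0.0006  0.0002 -1.    ] F [ 0.1584 -0.7755 -1.3771] M [-0.0312 -0.0291 -0.036 ] open 0.02507391326546544 grip 59.594780802726746 q [-0.5297  0.3745  1.5155 -0.0001  1.2522  1.1598]
mouth [ 0.5708 -0.2344  0.0474] rel head top(0.507,-.0367,.0537) [ 0.0638 -0.1977 -0.0063] Fax -1.3768857107547239
[ 0.0011  0.0033  0.0393 -0.001   0.0055  0.0337]
```

View pics/b.png

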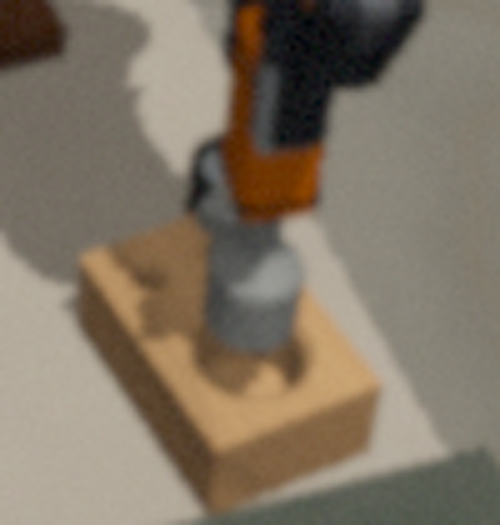

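```bash
python3 - <<'E'
from h import *
c=dict(np.load("side6.npz"));print(ray(c,390.4,311.2,.036),[proj(c,[.573,-.238+d,.036]) for d in(-.0185,0,.0185)],proj(c,[.573-.0185,-.238,.036]),proj(c,[.573+.0185,-.238,.036]))
E
```

```text
[ 0.57111817 -0.2427909   0.036     ] [array([394.77360375, 317.39000417]), array([390.34968196, 308.73230108]), array([386.08235337, 300.38105402])] [379.73237552 311.23458352] [400.86815538 306.25331157]
```

Emit:
step_arm(deltas=[[[0.0011,0.0033,0,0,0,0,0],[0.0011,0.0033,0.003,0,0,0,0],[0.0011,0.0033,0.005,0,0,0,0],[0.0011,0.0033,0.007,0,0,0,0],[0.0011,0.0033,0.008,0,0,0,0]]])

```text
clock: 18.23
tcp_pos: [0.5713, -0.2382, 0.1359]
ee_rot: [[0.993, -0.119, -0.001], [-0.119, -0.993, 0.0], [-0.001, -0.0, -1.0]]
ft_force: [0.2, 0.1, -1.5]
opening: 0.0251
finger_force: 59.6
```

```bash
python3 s.py
```

```text
t 18.2333 tcp [ 0.5713 -0.2382  0.1359] yaw -6.838061379625335 z [-0.0007  0.0003 -1.    ] F [ 0.2213  0.0973 -1.5008] M [-0.0255 -0.0144  0.051 ] open 0.025100795859258014 grip 59.618480801582336 q [-0.5346  0.3871  1.5165 -0.0001  1.2387  1.1555]
mouth [ 0.5713 -0.2381  0.0392] rel head top(0.507,-.0367,.0537) [ 0.0643 -0.2014 -0.0145] Fax -1.5007023790777374
```

Emit:
step_arm(deltas=[[[0,0.0008,0.003,0,0,0,0],[0,0.0008,0.006,0,0,0,0],[0,0.0008,0.009,0,0,0,0],[0,0.0008,0.01,0,0,0,0]]])

```text
clock: 18.57
tcp_pos: [0.571, -0.2387, 0.1253]
ee_rot: [[0.993, -0.119, -0.001], [-0.119, -0.993, 0.001], [-0.001, -0.001, -1.0]]
ft_force: [-0.6, -0.4, -1.4]
opening: 0.0253
finger_force: 59.6
```

```bash
python3 s.py
```

```text
t 18.5667 tcp [ 0.571  -0.2387  0.1253] yaw -6.826431653804146 z [-0.0014  0.0007 -1.    ] F [-0.6291 -0.3837 -1.3806] M [-0.0181  0.009   0.0432] open 0.02529284720809719 grip 59.61838781833649 q [-0.5357  0.3992  1.5236 -0.0001  1.2203  1.1543]
mouth [ 0.5709 -0.2387  0.0286] rel head top(0.507,-.0367,.0537) [ 0.0639 -0.202  -0.0251] Fax -1.3811614117352522
```

In the bore with no contact; continue to the bottom.

Emit:
step_arm(deltas=[[[0,0,0.004,0,0,0,0],[0,0,0.008,0,0,0,0],[0,0,0.012,0,0,0,0],[0,0,0.016,0,0,0,0],[0,0,0.0175,0,0,0,0]]])

```text
clock: 18.98
tcp_pos: [0.5709, -0.2387, 0.1077]
ee_rot: [[0.993, -0.119, -0.002], [-0.119, -0.993, 0.001], [-0.002, -0.001, -1.0]]
ft_force: [0.5, 0.7, -1.4]
opening: 0.0254
finger_force: 59.6
```

Emit:
step_arm(deltas=[[[0,0,0.001,0,0,0,0],[0,0,0.002,0,0,0,0],[0,0,0.002,0,0,0,0]]])

```text
clock: 19.23
tcp_pos: [0.5714, -0.239, 0.1066]
ee_rot: [[0.993, -0.119, -0.0], [-0.119, -0.993, 0.0], [-0.0, -0.0, -1.0]]
ft_force: [0.4, 0.2, -2.0]
opening: 0.0254
finger_force: 59.6
```

```bash
python3 s.py
```

```text
t 19.2333 tcp [ 0.5714 -0.239   0.1066] yaw -6.825574987183653 z [-0.0003  0.0001 -1.    ] F [ 0.4085  0.2325 -1.9928] M [-0.0057 -0.0016 -0.0287] open 0.02536827541461444 grip 59.61772620677948 q [-0.5357  0.4213  1.5355 -0.0001  1.185   1.1543]
mouth [ 0.5714 -0.239   0.0099] rel head top(0.507,-.0367,.0537) [ 0.0644 -0.2023 -0.0438] Fax -1.9926645711491244
```

Emit:
step_arm(deltas=[[[0,0,0.001,0,0,0,0],[0,0,0.001,0,0,0,0],[0,0,0.001,0,0,0,0]]])

```text
clock: 19.48
tcp_pos: [0.5715, -0.2391, 0.1059]
ee_rot: [[0.993, -0.119, -0.0], [-0.119, -0.993, -0.0], [-0.0, 0.0, -1.0]]
ft_force: [-0.8, 0.3, -1.9]
opening: 0.0252
finger_force: 59.6
```

Emit:
step_arm(deltas=[[[0,0,0.001,0,0,0,0],[0,0,0.001,0,0,0,0],[0,0,0.001,0,0,0,0]]])

```text
clock: 19.73
tcp_pos: [0.5715, -0.2391, 0.1048]
ee_rot: [[0.993, -0.119, -0.0], [-0.119, -0.993, -0.0], [-0.0, 0.0, -1.0]]
ft_force: [0.3, 0.0, -1.3]
opening: 0.0251
finger_force: 59.8
```

```bash
python3 s.py
```

```text
t 19.7333 tcp [ 0.5715 -0.2391  0.1048] yaw -6.8263501725118045 z [-0.0001 -0.0001 -1.    ] F [ 0.2855  0.0195 -1.2651] M [-0.0395 -0.0178 -0.0348] open 0.02508748491379875 grip 59.766669273376465 q [-0.5357  0.4235  1.5366 -0.0001  1.1815  1.1543]
mouth [ 0.5715 -0.2391  0.0081] rel head top(0.507,-.0367,.0537) [ 0.0645 -0.2024 -0.0456] Fax -1.2650516501076607
```

Emit:
step_arm(deltas=[[[0,0,0.0003,0,0,0,0.33],[0,0,0.0003,0,0,0,0.36],[0,0,0.0003,0,0,0,0.42],[0,0,0.0003,0,0,0,0.55],[0,0,0.0003,0,0,0,0.7]]])

```text
clock: 20.15
tcp_pos: [0.5716, -0.2391, 0.1047]
ee_rot: [[0.993, -0.119, 0.0], [-0.119, -0.993, -0.0], [0.0, 0.0, -1.0]]
ft_force: [-0.3, -0.0, -0.4]
opening: 0.0576
finger_force: 0.0
```

Emit:
step_arm(deltas=[[[0,0,0,0,0,0,0.8],[0,0,-0.003,0,0,0,0.8],[0,0,-0.02,0,0,0,0.8],[0,0,-0.04,0,0,0,0.8],[0,0,-0.065,0,0,0,0.8]]])

```text
clock: 20.57
tcp_pos: [0.5703, -0.2383, 0.1685]
ee_rot: [[0.993, -0.119, -0.004], [-0.119, -0.993, 0.002], [-0.004, -0.002, -1.0]]
ft_force: [-0.1, 0.4, -0.2]
opening: 0.0687
finger_force: 0.0
```

Emit:
step_arm(deltas=[[[-0.02,0,-0.03,0,0,0,0.8],[-0.05,0,-0.05,0,0,0,0.8],[-0.085,0,-0.06,0,0,0,0.8],[-0.12,0,-0.06,0,0,0,0.8],[-0.14,0,-0.06,0,0,0,0.8]]])

```text
clock: 20.98
tcp_pos: [0.4303, -0.222, 0.2308]
ee_rot: [[0.993, -0.119, 0.0], [-0.119, -0.993, -0.001], [0.0, 0.001, -1.0]]
ft_force: [0.5, -0.5, -0.7]
opening: 0.0683
finger_force: 0.0
```

Emit:
step_arm(deltas=[[[0,0,0,0,0,0,0.8],[0,0,0,0,0,0,0.8],[0,0,0,0,0,0,0.8]]])

```text
clock: 21.23
tcp_pos: [0.4332, -0.2227, 0.23]
ee_rot: [[0.993, -0.119, 0.001], [-0.119, -0.993, -0.001], [0.001, 0.001, -1.0]]
ft_force: [-0.0, 0.2, 0.1]
opening: 0.0685
finger_force: 0.0
```

```bash
python3 - <<'E'
from d import *;from h import *;from workcell import cams
show()
ims=[]
for n in("top","side"):
    c=cams.snapshot(n);h=cv2.cvtColor(c["img"],cv2.COLOR_RGB2HSV);P=cloud(c);z=P[...,2]
    m=(h[...,1]>200)&(h[...,0]<16)&(h[...,2]>110)&(z>.05)&(z<.16)&(P[...,0]>.5);q=P[m];t=q[q[:,2]>q[:,2].max()-.008]
    print(n,"orange",q.min(0),q.max(0),"top",t.mean(0))
    m=(abs(z-.079)<.006)&(h[...,1]<60)&(P[...,1]<-.05)&(P[...,1]>-.3)&(P[...,0]>.3);print("lid",cv2.minAreaRect((P[m][:,:2]*1000).astype(np.float32))[0] if m.any() else None)
    b={"top":(335,150,425,240),"side":(340,240,440,340)}[n];ims.append(cv2.resize(c["img"][b[1]:b[3],b[0]:b[2]],(400,400),interpolation=cv2.INTER_CUBIC))
cv2.imwrite("pics/end.png",np.hstack(ims)[:,:,::-1])
E
```

```text
t 21.2333 tcp [ 0.4332 -0.2227  0.23  ] yaw -6.835530051625701 z [ 0.0013 -0.0009 -1.    ] F [-0.0429  0.2457  0.0649] M [-0.0622 -0.0108 -0.0252] open 0.06851881998908418 grip 0.0 q [-0.6528  0.0177  1.7534  0.0001  1.369   1.0372]
top orange [ 0.5615 -0.2501  0.1278] [ 0.5865 -0.2242  0.1401] top [ 0.5728 -0.2358  0.1349]
lid (413.9190368652344, -260.0599670410156)
side orange [ 0.5589 -0.2531  0.07  ] [ 0.5822 -0.2309  0.1371] top [ 0.5675 -0.2448  0.1328]
lid (425.9050598144531, -243.03953552246094)
```

View pics/end.png

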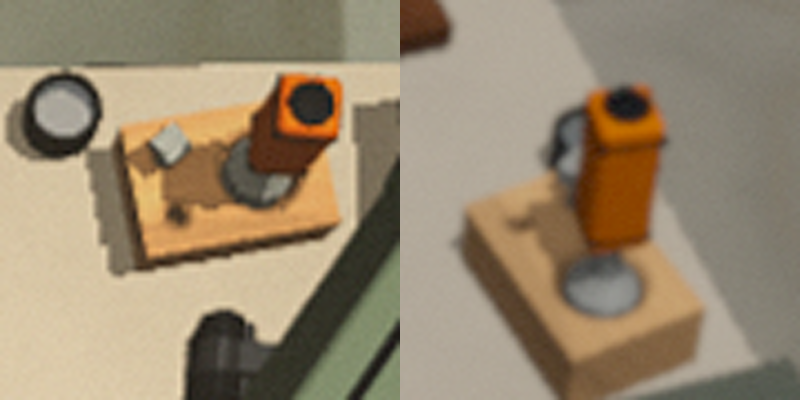

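```bash
python3 -c "
from workcell import env
print(env.close_job())"
```

```text
the job is handed in; nothing more can be done
None
```

I handed the job in at about 21 s, and no verdict came back. By my measurements the screw turned about 2.8 rad clockwise and looks square, the key is back upright in its bore, the jar has not moved, and lateral force on the screw stayed around 6 N.

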